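# Press both tags on an enclosure, then clamp it

### The arm

A 6-joint arm with a two-finger parallel gripper is mounted at the origin on the work surface. World frame = base frame: x ahead of the robot, y to its left, z up, the work surface at z = 0. Lengths are in mm, angles in degrees, forces in N, time in s.
With the tool pointing down it reaches from about 300 to 875 mm from the base axis. Payload 6.4 kg.
Tool frame: the origin (TCP) lies midway between the tips of the shut fingers; the grasp point (between the pads) lies 19 mm behind it (env.grip_point_offset is the distance from the TCP to the grasp point, in mm); z points along the fingers, y is the line along which they close (so a half turn about z gives the same grasp; the last joint's range is limited). The gripper opens to 88 mm and grips with 3 to 60 N. Pads are 18 mm wide; open, the fingers measure 123 mm over their backs; the gripper's body (75 mm by 187 mm) begins 45 mm behind the grasp point.
Start: joints at [53.726, 10.359, 92.074, -0, 77.567, -11.82], TCP at [238.018, 523.439, 238.714] pointing down, gripper open.
Joint ranges: [-171.53, 171.53], [-51.25, 118.39], [17.06, 147.69], [-65.23, 245.23], [0, 150.52], [-178.68, 178.68]. Speed limits (degrees/s): [147.25, 147.25, 172.46, 180, 180, 180].

### API

Orientations are given as a 3x3 rotation matrix whose columns are the frame's x, y, z axes.
In Python, from workcell import env gives the robot as it stands.
- The arm moves only by the tool carry_out, never from a script. Its argument "series" is a list of rows, each an object of numbers: "tx", "ty", "tz": the shift along the tool's x, y, z normalised to -1 to 1, where 1 is 150 mm; "wx", "wy", "wz": the turn, a rotation vector about the tool's x, y, z normalised to -1 to 1, where 1 is 90 degrees. A call has 1 to 10 rows; each row shifts and turns the commanded pose from where the row before left it, along the tool's axes as they then stand; what a row does not reach is not made up. A row lasts 1/10 s, in which the tool goes at most 50 mm and 8.59 degrees, less where a joint would pass 70% of its speed; a pose out of reach is approached as far as the arm can. A call with a number of a shift or a turn outside -1 to 1 is refused whole. A call with a gripper value outside its range is refused whole. "jaw" is the opening, from -1 (shut) to 1 (fully open), so that 0 is half open, set as the call begins (left out, the last holds). The fingers move at their own pace and stop on an object; "grip_force" is the grip in N (left out, the last holds). Time passes only in rows, so rows that do not move let the fingers close. It gives the time, the measured TCP pose, the force, the opening and the grip force at its end, in the units of the state.
- env.sense(): the state, without advancing time (a new reading comes with each control period).
- env.capture(name): name is "scene" or "top" or "wrist"; returns a dict with "pixels" (400x640x3 uint8, red, green, blue), "camera_matrix" (3x3 intrinsics, pixels), "pose" (4x4, takes a point from camera to world coordinates). Camera axes: x right, y down, z forward; pixel columns grow to the right and rows downward; lengths in mm; the calibration is good to about 2 mm. A picture is of the moment at which its call begins. There is no depth.
- env.close_job(): hands the job in; it is judged then, once.
The state is a dict: "clock": time; "joint_positions": joint angles; "joint_velocities": joint speeds; "joint_efforts": joint torques, N m; "tool_pos": TCP position; "eef_rot": TCP orientation; "contact_force": force on the tool from outside, world axes, zero at the start; "wrist_torque": the same for the moment, N m; "width": finger opening in mm; "grasp_force": force on a finger pad.
Only numpy, scipy, OpenCV 4.12 (cv2) and the standard library are available. Lean on these libraries where they do the work, as an engineer would, in place of code of your own. Each camera call takes 0.05 s, during which the arm holds its last target. There are 200 camera calls.

### The job

Bed the two stick-on tags of the grey enclosure on the press stand: slide it so that the tag on its long side lies flat against the middle of the sprung rubber pad and pushes the pad in by at least 6 mm, then turn it a quarter and do the same with the tag on its plain end (the end without the cable hub). Leave that end flush against the middle of the pad and last of all swing the hold-down arm fully down onto the enclosure. Slide the enclosure on the bench without lifting or tipping it, keep the arm up until the end, and leave the other things where they are.

Things in the scene. Friction and masses are not known exactly. Their poses are not given: they have to be found in the camera images.
- enclosure: Grey closed metal enclosure standing flat on the bench, 120 (its x) x 100 (its y) x 56 mm tall, about 0.45 kg, too wide to grip across; origin: centre of its underside. A black round cable hub sticks out of its -x end. Its two plain metal tags are on the +y long side and on the +x end. It slides on the bench with ordinary friction.
- side_tag (a point): Centre of the tag (70 mm long, 26 mm tall, flush) on the enclosure's +y long side, 50 mm from its origin along y, 27 mm above the bench.
- end_tag (a point): Centre of the tag (50 mm wide, 26 mm tall, flush) on the enclosure's plain +x end (the hub is on the other end), 60 mm from its origin along x, 27 mm above the bench.
- hub (a point): Middle of the cable hub: a black cylinder 24 mm in diameter and 28 mm long whose axis lies along the enclosure's x, 27 mm above the bench; this point is 74 mm from the enclosure's origin along -x.
- press_stand: Dark steel bracket bolted to the bench, 160 mm wide (its y), 52 mm tall, with a sprung rubber pad on its front. Origin: on the bench under the middle of the front face of the pad at rest; +x points into the pad, away from the robot. It extends 84 mm behind the face, 52 mm tall at most except two hinge lugs (88 mm tall, within 21 mm of the middle; up to 44 mm behind the face).
- press_pad (a joint): How far the sprung pad is pushed in, m: 0 = out at rest, 0.012 = its stop. The pad is a black rubber strip, 150 mm wide, upright from 6 to 48 mm above the bench, that slides back along the stand's x against a spring of about 0.8 N per mm and comes out again when let go (an enclosure left against it may stay or be pushed back a few mm with it).
- pad_face (a point): Middle of the pad's front face, 27 mm above the bench; it moves with the pad; axes as the stand: x into the pad, y along it.
- clamp_arm (a joint): Hold-down arm, rad: 0 = down, level, pointing to the stand's -x, its rubber foot (18 mm across, 44 mm in front of the pad's face) on top of the 56 mm tall enclosure; pi/2 = upright; 1.8 = leaning back, the stop. Starts up; stiff, stays where it is left; 2 to 3 N at its end moves it. Steel bar 24 mm wide, 10 mm thick, reaching 98 mm from the hinge.
- clamp_hinge (a point): Hinge axis of the arm (along the stand's y), 32 mm behind the pad's face and 75 mm above the bench.
- clamp_tip (a point): Middle of the arm's free end, 98 mm from the hinge.
- meter: Bystander: black hand-held test meter lying flat, 130 x 70 x 34 mm; origin: centre of its underside.
- screwdriver: Bystander: screwdriver lying flat, handle towards its -x; origin: about its middle, on the bench.
- screw_cup: Bystander: grey plastic cup, 70 mm across, 50 mm tall; origin: centre of its underside.
- tape_roll: Bystander: roll of grey tape lying flat, 90 mm across, 24 mm tall; origin: centre of its underside.
- small_carton: Bystander: plain cardboard carton, 90 x 110 x 70 mm; origin: centre of its underside.
- small_box: Bystander: small grey junction box, 70 x 70 x 40 mm, with a short stub; origin: centre of its underside.
- wrench: Bystander: steel wrench lying flat on the left, near the robot; origin: about its middle, on the bench.
Things that resemble listed ones, but are neither listed nor needed, are in the scene too. What is shaped like the press_stand but turquoise is not meant.

How it is judged:
By the outcome, as a careful person would: the job done as asked, in the order asked, and still so for the second after the job is handed in, with the robot touching nothing.
It also fails if it takes over 72 s, if anything falls off the work surface, if the arm or the gripper's body presses on something with over 40 N, if the wrist force passes 120 N, or if a joint passes its speed limit or range.

## Working session

There is one attempt and no reset: what is moved stays moved. The work goes in short steps, Python scripts to look and compute and a tool call to move; the robot and the scene stay as the last step left them, time stands still between calls to the robot, and variables do not carry over. Pictures are saved under pics/ and viewed, at most 10 in all, crops included, and the job is handed in when it is done.

Besides the shell and the picture viewer there is one more tool, called by a JSON object that holds its "api" and its "payload". carry_out: Moves the arm, as the interface text tells. Scaled input: -1 to 1 covers 150 mm each way for a shift and 90 degrees each way for a turn. Its arguments: {"type":"object","properties":{"series":{"type":"array"},"jaw":{"type":"number"},"grip_force":{"type":"number"}},"required":["series"]}

```bash
ls; mkdir -p pics; cat > h.py <<'E'
import numpy as np, cv2, json
from workcell import env
def shot(cam,name):
    c=env.capture(cam); cv2.imwrite(f'pics/{name}.png',c['pixels'][:,:,::-1])
    np.savez(f'pics/{name}.npz',K=c['camera_matrix'],P=c['pose']); return c
def pt(name,u,v,z):
    d=np.load(f'pics/{name}.npz'); K,P=d['K'],d['P']
    r=P[:3,:3]@np.linalg.solve(K,[u,v,1.]); o=P[:3,3]
    return o+r*(z-o[2])/r[2]
def px(name,X):
    d=np.load(f'pics/{name}.npz'); K,P=d['K'],d['P']
    q=K@(P[:3,:3].T@(np.array(X,float)-P[:3,3])); return q[:2]/q[2]
E
python3 - <<'E'
from h import *
for n in('top','scene'):
    c=shot(n,n); print(n,c['pose'].round(3).tolist(),c['camera_matrix'].tolist())
print(env.sense())
E
```

```text
pics
top [[-0.017, -0.997, 0.082, 300.733], [-1.0, 0.017, 0.004, 52.777], [-0.006, -0.082, -0.997, 1471.45], [0.0, 0.0, 0.0, 1.0]] [[464.951174483028, 0.0, 309.94514854362785], [0.0, 464.951174483028, 194.69879630840637], [0.0, 0.0, 1.0]]
scene [[0.67, 0.605, -0.431, 1020.46], [0.742, -0.56, 0.368, -446.104], [-0.019, -0.566, -0.824, 1194.425], [0.0, 0.0, 0.0, 1.0]] [[493.65891273066444, 0.0, 322.42480571081745], [0.0, 493.65891273066444, 204.88320751289086], [0.0, 0.0, 1.0]]
{'clock': 0.1, 'joint_positions': array([ 5.37251554e+01,  1.03953191e+01,  9.21212683e+01,  1.33471539e-03,
        7.75669569e+01, -1.18203999e+01]), 'joint_velocities': array([-0.14504003, -0.14247878, -0.22844775, -0.05120616,  0.07123035,
       -0.00511096]), 'joint_efforts': array([-5.09584843e-04, -4.34819841e+01, -3.42692828e+01,  7.03745079e-02,
        3.39521107e-02, -5.48095875e-05]), 'tool_pos': array([237.7487071 , 523.06670263, 237.96226646]), 'eef_rot': array([[-9.10288478e-01,  4.13973563e-01, -8.81051988e-04],
       [ 4.13974376e-01,  9.10287793e-01, -1.16206203e-03],
       [ 3.20947912e-04, -1.42254462e-03, -9.99998937e-01]]), 'contact_force': array([-0.70905086,  0.02812031, -0.83252319]), 'wrist_torque': array([-0.03169852, -0.01157003,  0.00697012]), 'grasp_force': 0.0, 'width': 87.83193121276345}
```

View pics/top.png

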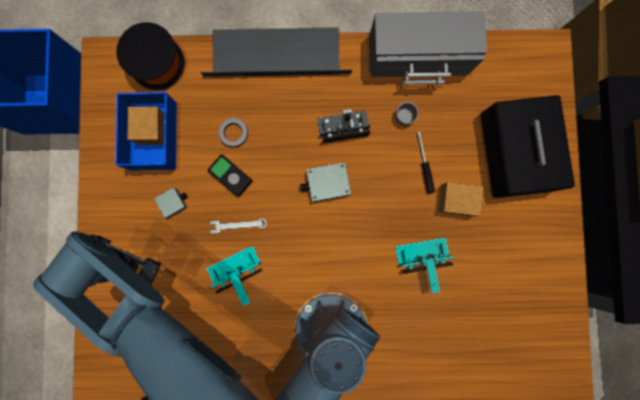

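View pics/scene.png

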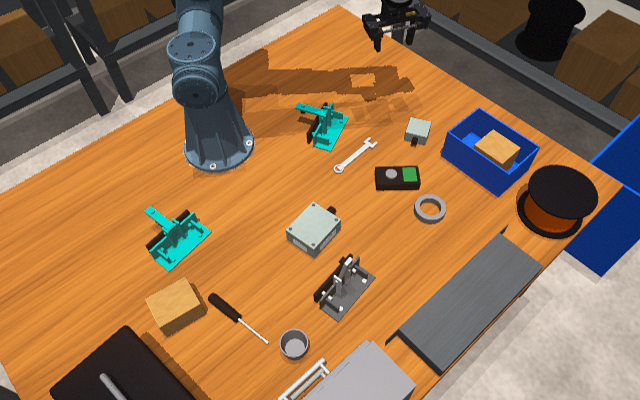

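The top view shows the enclosure near (327,183) with its hub at (305,187), and the dark stand near (343,125). The cup is at (405,114), the screwdriver near (426,165), the meter at (230,175) and the tape at (233,131). I'll enlarge the middle of both views.

```bash
python3 - <<'E'
from h import *
a=cv2.imread('pics/top.png')[95:215,285:385]
b=cv2.imread('pics/scene.png')[190:330,275:395]
a=cv2.resize(a,None,fx=5,fy=5,interpolation=cv2.INTER_CUBIC)
cv2.imwrite('pics/topc.png',a)
cv2.imwrite('pics/scenec.png',cv2.resize(b,None,fx=4,fy=4,interpolation=cv2.INTER_CUBIC))
E
```

```text
(no output)
```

View pics/topc.png

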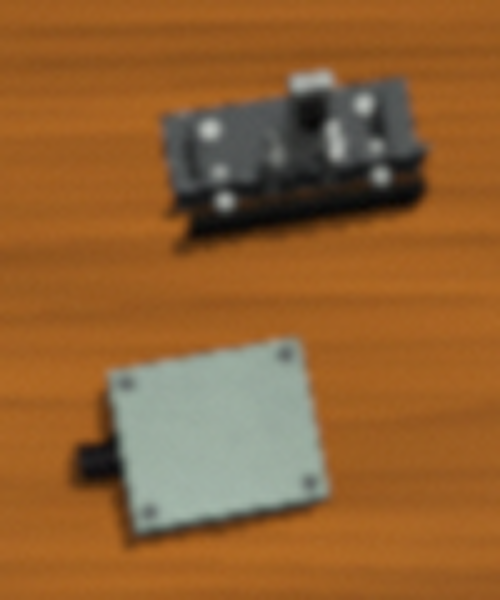

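View pics/scenec.png

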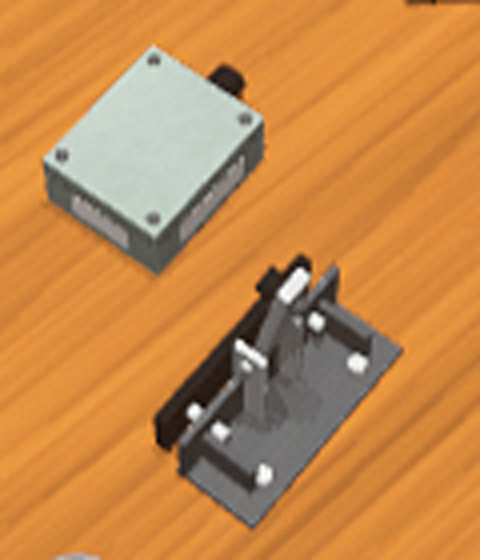

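```bash
cat > m.py <<'E'
from h import *
T=lambda u,v:((u+.5)/5-.5+285,(v+.5)/5-.5+95)
S=lambda u,v:((u+.5)/4-.5+275,(v+.5)/4-.5+190)
def rep(n,f,pts,z):
    for p in pts: print(n,p,pt(n,*f(*p),z)[:2].round(1))
print('enc'); 
a=[pt('top',*T(*p),56)[:2] for p in[(108,373),(297,340),(328,497),(133,535)]]
b=[pt('scene',*S(*p),56)[:2] for p in[(264,123),(155,237),(45,160),(153,45)]]
for q in(a,b):
    q=np.array(q); print(q.round(1).tolist(),q.mean(0).round(1),[np.linalg.norm(q[i]-q[i-3]).round(1) for i in range(4)],
     'yaw x-axis',[np.degrees(np.arctan2(*(d[::-1]))).round(1) for d in(q[1]-q[0],q[2]-q[3])])
print('stand plate back'); rep('scene',S,[(403,348),(253,527),(180,470)],3); rep('top',T,[(162,115),(408,78)],3)
print('pad top z48'); rep('scene',S,[(157,415),(300,257),(312,262),(170,448)],48);rep('top',T,[(190,235),(424,200)],48);rep('top',T,[(190,235),(424,200)],6)
E
python3 m.py
```

```text
enc
[[495.5, 69.1], [513.9, -47.3], [416.8, -64.0], [395.6, 55.5]] [455.4   3.3] [np.float64(117.8), np.float64(98.5), np.float64(121.3), np.float64(100.8)] yaw x-axis [np.float64(-81.0), np.float64(-79.9)]
[[497.2, 64.9], [513.5, -49.1], [418.2, -64.5], [396.7, 52.2]] [456.4   0.9] [np.float64(115.1), np.float64(96.5), np.float64(118.6), np.float64(101.3)] yaw x-axis [np.float64(-81.9), np.float64(-79.5)]
stand plate back
scene (403, 348) [664.8  34.7]
scene (253, 527) [ 688.2 -123.6]
scene (180, 470) [ 628.8 -132. ]
top (162, 115) [669.2  32.3]
top (408, 78) [ 690.5 -126.2]
pad top z48
scene (157, 415) [ 606.5 -130. ]
scene (300, 257) [586.  14.]
scene (312, 262) [594.   17.2]
scene (170, 448) [ 628.5 -138.8]
top (190, 235) [581.9  17. ]
top (424, 200) [ 601.3 -128.6]
top (190, 235) [590.2  15.9]
top (424, 200) [ 610.2 -133.9]
```

The corner fits agree with the given sizes. The enclosure centre is about (456,2), with its x axis at −80.6°. The pad middle is about (595,−57.5), with the stand at 8.1°. I'll move above the hub and refine with the wrist camera.

```bash
cat >> h.py <<'E'
def cur():
    s=env.sense(); R=s['eef_rot']; return np.array([*s['tool_pos'],np.degrees(np.arctan2(R[1,1],R[0,1]))])
def plan(x,y,z,psi,n,start=None,pivot=None):
    """rows to go from current to the target; with a pivot (world xy) the tool circles about it by psi-psi0"""
    c=cur() if start is None else np.array(start,float); t=np.array([x,y,z,psi],float)
    print('from',c.round(1),'to',t.round(1)); rows=[]; p=c.copy()
    for i in range(n):
        f=(i+1)/n; q=c+(t-c)*f
        if pivot is not None:
            a=np.radians(q[3]-c[3]); d=c[:2]-pivot; q[:2]=np.array(pivot)+[d[0]*np.cos(a)-d[1]*np.sin(a),d[0]*np.sin(a)+d[1]*np.cos(a)]
        a=np.radians(p[3]); d=q-p
        r=[(-np.sin(a)*d[0]+np.cos(a)*d[1])/150,(np.cos(a)*d[0]+np.sin(a)*d[1])/150,-d[2]/150,-d[3]/90]
        r=[round(v,3) for v in r]; rows.append(r)
        e=np.array(r)*150
        p=np.array([p[0]-np.sin(a)*e[0]+np.cos(a)*e[1],p[1]+np.cos(a)*e[0]+np.sin(a)*e[1],p[2]-e[2],p[3]-r[3]*90])
    for r in rows: print(json.dumps(dict(zip(['tx','ty','tz','wz'],r))))
SY=8.1; P0=np.array([595,-57.5])
def st(xs,ys):
    a=np.radians(SY); return P0+[xs*np.cos(a)-ys*np.sin(a),xs*np.sin(a)+ys*np.cos(a)]
E
python3 -c "
from h import *
plan(444,75,200,9.4,10); plan(444,75,200,9.4,12)"
```

```text
from [237.7 523.1 238.   65.5] to [444.   75.  200.    9.4]
{"tx": -0.249, "ty": -0.215, "tz": 0.025, "wz": 0.062}
{"tx": -0.268, "ty": -0.19, "tz": 0.026, "wz": 0.063}
{"tx": -0.286, "ty": -0.162, "tz": 0.025, "wz": 0.062}
{"tx": -0.301, "ty": -0.134, "tz": 0.025, "wz": 0.063}
{"tx": -0.312, "ty": -0.103, "tz": 0.026, "wz": 0.062}
{"tx": -0.321, "ty": -0.073, "tz": 0.025, "wz": 0.062}
{"tx": -0.326, "ty": -0.041, "tz": 0.025, "wz": 0.063}
{"tx": -0.329, "ty": -0.008, "tz": 0.025, "wz": 0.062}
{"tx": -0.328, "ty": 0.023, "tz": 0.026, "wz": 0.062}
{"tx": -0.324, "ty": 0.055, "tz": 0.025, "wz": 0.063}
from [237.7 523.1 238.   65.5] to [444.   75.  200.    9.4]
{"tx": -0.207, "ty": -0.179, "tz": 0.021, "wz": 0.052}
{"tx": -0.222, "ty": -0.162, "tz": 0.021, "wz": 0.052}
{"tx": -0.233, "ty": -0.143, "tz": 0.021, "wz": 0.052}
{"tx": -0.245, "ty": -0.123, "tz": 0.021, "wz": 0.052}
{"tx": -0.254, "ty": -0.103, "tz": 0.021, "wz": 0.052}
{"tx": -0.261, "ty": -0.083, "tz": 0.022, "wz": 0.052}
{"tx": -0.268, "ty": -0.06, "tz": 0.021, "wz": 0.052}
{"tx": -0.271, "ty": -0.038, "tz": 0.021, "wz": 0.052}
{"tx": -0.274, "ty": -0.017, "tz": 0.021, "wz": 0.052}
{"tx": -0.273, "ty": 0.006, "tz": 0.021, "wz": 0.052}
{"tx": -0.273, "ty": 0.029, "tz": 0.021, "wz": 0.052}
{"tx": -0.269, "ty": 0.051, "tz": 0.021, "wz": 0.052}
```

{"api": "carry_out", "payload": {"series": [{"tx": -0.249, "ty": -0.215, "tz": 0.025, "wz": 0.062}, {"tx": -0.268, "ty": -0.19, "tz": 0.026, "wz": 0.063}, {"tx": -0.286, "ty": -0.162, "tz": 0.025, "wz": 0.062}, {"tx": -0.301, "ty": -0.134, "tz": 0.025, "wz": 0.063}, {"tx": -0.312, "ty": -0.103, "tz": 0.026, "wz": 0.062}, {"tx": -0.321, "ty": -0.073, "tz": 0.025, "wz": 0.062}, {"tx": -0.326, "ty": -0.041, "tz": 0.025, "wz": 0.063}, {"tx": -0.329, "ty": -0.008, "tz": 0.025, "wz": 0.062}, {"tx": -0.328, "ty": 0.023, "tz": 0.026, "wz": 0.062}, {"tx": -0.324, "ty": 0.055, "tz": 0.025, "wz": 0.063}], "jaw": 1, "grip_force": 50}}

```text
schema error: expected keys tx, ty, tz, wx, wy, wz
```

{"api": "carry_out", "payload": {"series": [{"tx": 0}, {"tx": 0}]}}

```text
schema error: expected keys tx, ty, tz, wx, wy, wz
```

```bash
python3 - <<'E'
from h import *
c=shot('wrist','w1'); print(cur(),env.sense()['eef_rot'].round(3).tolist(),c['pose'].round(3).tolist())
print([px('w1',[*p,56]).round() for p in [(496,67),(514,-48),(417,-64),(396,54)]], px('w1',[595,-57.5,27]))
E
```

```text
[237.76382661 523.0943712  238.05358931  65.54628446] [[-0.91, 0.414, -0.001], [0.414, 0.91, -0.001], [0.0, -0.001, -1.0]] [[0.415, 0.874, 0.252, 172.692], [0.91, -0.398, -0.116, 552.017], [-0.002, 0.277, -0.961, 383.009], [0.0, 0.0, 0.0, 1.0]]
[array([ 94., 484.]), array([ 34., 516.]), array([-21., 474.]), array([ 41., 436.])] [ 77.31451944 528.64074583]
```

View pics/w1.png

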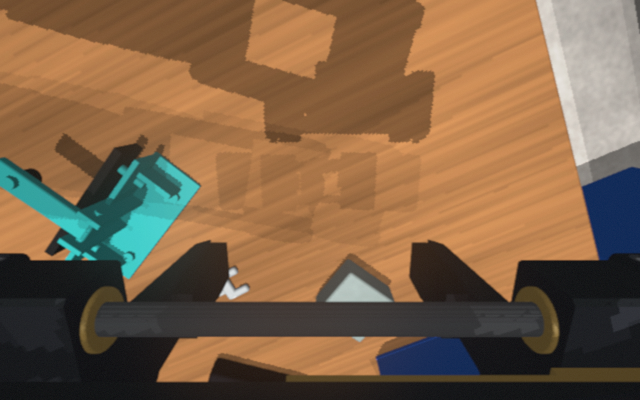

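The wrist camera looks towards tool +x, with the fingers at rows 240–330, and it doesn't see the stand from here. I'll rely on the fixed cameras and resend the move with all the keys.

{"api": "carry_out", "payload": {"series": [{"tx": -0.249, "ty": -0.215, "tz": 0.025, "wx": 0, "wy": 0, "wz": 0.062}, {"tx": -0.268, "ty": -0.19, "tz": 0.026, "wx": 0, "wy": 0, "wz": 0.063}, {"tx": -0.286, "ty": -0.162, "tz": 0.025, "wx": 0, "wy": 0, "wz": 0.062}, {"tx": -0.301, "ty": -0.134, "tz": 0.025, "wx": 0, "wy": 0, "wz": 0.063}, {"tx": -0.312, "ty": -0.103, "tz": 0.026, "wx": 0, "wy": 0, "wz": 0.062}, {"tx": -0.321, "ty": -0.073, "tz": 0.025, "wx": 0, "wy": 0, "wz": 0.062}, {"tx": -0.326, "ty": -0.041, "tz": 0.025, "wx": 0, "wy": 0, "wz": 0.063}, {"tx": -0.329, "ty": -0.008, "tz": 0.025, "wx": 0, "wy": 0, "wz": 0.062}, {"tx": -0.328, "ty": 0.023, "tz": 0.026, "wx": 0, "wy": 0, "wz": 0.062}, {"tx": -0.324, "ty": 0.055, "tz": 0.025, "wx": 0, "wy": 0, "wz": 0.063}], "jaw": 1, "grip_force": 50}}

```text
clock: 1.15
tool_pos: [444.6, 73.4, 200.7]
eef_rot: [[-0.159, 0.987, 0.0], [0.987, 0.159, 0.0], [0.0, 0.0, -1.0]]
contact_force: [0.2, -0.1, -0.4]
width: 88.3
grasp_force: 0.0
```

```bash
sed -i "s/\['tx','ty','tz','wz'\],r/['tx','ty','tz','wx','wy','wz'],r[:3]+[0,0]+r[3:]/" h.py; python3 - <<'E'
from h import *
plan(444,75,9,9.4,5)
print(env.sense()['contact_force'],st(-60,0),st(-50,74))
E
```

```text
from [444.6  73.4 200.7   9.1] to [444.   75.    9.    9.4]
{"tx": 0.002, "ty": -0.0, "tz": 0.256, "wx": 0, "wy": 0, "wz": -0.001}
{"tx": 0.002, "ty": -0.001, "tz": 0.255, "wx": 0, "wy": 0, "wz": -0.0}
{"tx": 0.003, "ty": -0.0, "tz": 0.256, "wx": 0, "wy": 0, "wz": -0.001}
{"tx": 0.002, "ty": -0.001, "tz": 0.255, "wx": 0, "wy": 0, "wz": -0.0}
{"tx": 0.002, "ty": -0.0, "tz": 0.256, "wx": 0, "wy": 0, "wz": -0.001}
[ 0.15763609 -0.09646223 -0.3907263 ] [535.59858054 -65.95407392] [535.07212595   8.71668907]
```

{"api": "carry_out", "payload": {"series": [{"tx": 0.01, "ty": 0, "tz": 0.255, "wx": 0, "wy": 0, "wz": 0}, {"tx": 0.01, "ty": 0, "tz": 0.255, "wx": 0, "wy": 0, "wz": 0}, {"tx": 0, "ty": 0, "tz": 0.255, "wx": 0, "wy": 0, "wz": 0}, {"tx": 0, "ty": 0, "tz": 0.255, "wx": 0, "wy": 0, "wz": 0}, {"tx": 0, "ty": 0, "tz": 0.155, "wx": 0, "wy": 0, "wz": 0}, {"tx": 0, "ty": 0, "tz": 0.09, "wx": 0, "wy": 0, "wz": 0}, {"tx": 0, "ty": 0, "tz": 0, "wx": 0, "wy": 0, "wz": 0}]}}

```text
clock: 1.85
tool_pos: [441.7, 78.4, 9.0]
eef_rot: [[-0.163, 0.987, -0.005], [0.987, 0.163, 0.0], [0.001, -0.005, -1.0]]
contact_force: [0.1, -0.3, 1.0]
width: 88.3
grasp_force: 0.0
```

{"api": "carry_out", "payload": {"series": [{"tx": 0, "ty": 0, "tz": 0, "wx": 0, "wy": 0, "wz": 0}, {"tx": 0, "ty": 0, "tz": 0, "wx": 0, "wy": 0, "wz": 0}, {"tx": 0, "ty": 0, "tz": 0, "wx": 0, "wy": 0, "wz": 0}, {"tx": 0, "ty": 0, "tz": 0, "wx": 0, "wy": 0, "wz": 0}, {"tx": 0, "ty": 0, "tz": 0, "wx": 0, "wy": 0, "wz": 0}, {"tx": 0, "ty": 0, "tz": 0, "wx": 0, "wy": 0, "wz": 0}], "jaw": -1, "grip_force": 50}}

```text
clock: 2.45
tool_pos: [444.0, 78.3, 11.3]
eef_rot: [[-0.163, 0.987, 0.001], [0.987, 0.163, -0.0], [-0.0, 0.001, -1.0]]
contact_force: [0.5, -0.4, 0.6]
width: 42.2
grasp_force: 0.0
```

{"api": "carry_out", "payload": {"series": [{"tx": -0.01, "ty": 0, "tz": 0.02, "wx": 0, "wy": 0, "wz": 0}, {"tx": 0, "ty": 0, "tz": 0, "wx": 0, "wy": 0, "wz": 0}, {"tx": 0, "ty": 0, "tz": 0, "wx": 0, "wy": 0, "wz": 0}, {"tx": 0, "ty": 0, "tz": 0, "wx": 0, "wy": 0, "wz": 0}, {"tx": 0, "ty": 0, "tz": 0, "wx": 0, "wy": 0, "wz": 0}]}}

```text
clock: 2.95
tool_pos: [443.9, 76.7, 7.9]
eef_rot: [[-0.163, 0.987, -0.0], [0.987, 0.163, -0.0], [-0.0, -0.0, -1.0]]
contact_force: [1.2, -0.2, -1.7]
width: 22.0
grasp_force: 49.6
```

```bash
python3 - <<'E'
from h import *
c=cur();print(c)
# enclosure centre now, from hub grip: 455.5,2.  Target: centre at stand (-50-12,0), y axis at SY
# move in 2 parts: rotate about hub is small; target tool = target centre + same grip offset
e=np.array([455.7,2]); off=c[:2]-e; a=np.radians(SY-9.4); R=np.array([[np.cos(a),-np.sin(a)],[np.sin(a),np.cos(a)]])
g=st(-62,0)+R@off; print(g)
plan(*g,c[2],c[3]-1.3,10)
E
```

```text
[443.92104096  76.74530688   7.88385832   9.39340271]
[523.53837769   8.75742493]
from [443.9  76.7   7.9   9.4] to [523.5   8.8   7.9   8.1]
{"tx": -0.053, "ty": 0.045, "tz": -0.0, "wx": 0, "wy": 0, "wz": 0.001}
{"tx": -0.054, "ty": 0.045, "tz": -0.0, "wx": 0, "wy": 0, "wz": 0.002}
{"tx": -0.053, "ty": 0.045, "tz": -0.0, "wx": 0, "wy": 0, "wz": 0.001}
{"tx": -0.053, "ty": 0.046, "tz": -0.0, "wx": 0, "wy": 0, "wz": 0.002}
{"tx": -0.053, "ty": 0.045, "tz": -0.0, "wx": 0, "wy": 0, "wz": 0.001}
{"tx": -0.053, "ty": 0.046, "tz": -0.0, "wx": 0, "wy": 0, "wz": 0.002}
{"tx": -0.053, "ty": 0.045, "tz": -0.0, "wx": 0, "wy": 0, "wz": 0.001}
{"tx": -0.052, "ty": 0.046, "tz": -0.0, "wx": 0, "wy": 0, "wz": 0.002}
{"tx": -0.053, "ty": 0.046, "tz": -0.0, "wx": 0, "wy": 0, "wz": 0.001}
{"tx": -0.052, "ty": 0.046, "tz": -0.0, "wx": 0, "wy": 0, "wz": 0.001}
```

{"api": "carry_out", "payload": {"series": [{"tx": -0.015, "ty": 0.012, "tz": 0, "wx": 0, "wy": 0, "wz": 0}, {"tx": -0.03, "ty": 0.026, "tz": 0, "wx": 0, "wy": 0, "wz": 0.001}, {"tx": -0.035, "ty": 0.03, "tz": 0, "wx": 0, "wy": 0, "wz": 0.001}, {"tx": -0.035, "ty": 0.03, "tz": 0, "wx": 0, "wy": 0, "wz": 0.001}, {"tx": -0.035, "ty": 0.03, "tz": 0, "wx": 0, "wy": 0, "wz": 0.001}, {"tx": -0.035, "ty": 0.03, "tz": 0, "wx": 0, "wy": 0, "wz": 0.001}, {"tx": -0.035, "ty": 0.03, "tz": 0, "wx": 0, "wy": 0, "wz": 0.001}, {"tx": -0.035, "ty": 0.03, "tz": 0, "wx": 0, "wy": 0, "wz": 0.001}, {"tx": -0.035, "ty": 0.03, "tz": 0, "wx": 0, "wy": 0, "wz": 0.001}, {"tx": -0.035, "ty": 0.03, "tz": 0, "wx": 0, "wy": 0, "wz": 0.001}]}}

```text
clock: 3.95
tool_pos: [493.3, 34.8, 8.0]
eef_rot: [[-0.149, 0.989, -0.0], [0.989, 0.149, -0.0], [-0.0, -0.0, -1.0]]
contact_force: [-0.9, 0.6, -1.0]
width: 22.2
grasp_force: 49.5
```

{"api": "carry_out", "payload": {"series": [{"tx": -0.035, "ty": 0.03, "tz": 0, "wx": 0, "wy": 0, "wz": 0.001}, {"tx": -0.035, "ty": 0.03, "tz": 0, "wx": 0, "wy": 0, "wz": 0.001}, {"tx": -0.035, "ty": 0.03, "tz": 0, "wx": 0, "wy": 0, "wz": 0.001}, {"tx": -0.035, "ty": 0.03, "tz": 0, "wx": 0, "wy": 0, "wz": 0.001}, {"tx": -0.035, "ty": 0.03, "tz": 0, "wx": 0, "wy": 0, "wz": 0.001}, {"tx": -0.02, "ty": 0.025, "tz": 0, "wx": 0, "wy": 0, "wz": 0}, {"tx": -0.01, "ty": 0.01, "tz": 0, "wx": 0, "wy": 0, "wz": 0}, {"tx": 0, "ty": 0, "tz": 0, "wx": 0, "wy": 0, "wz": 0}]}}

```text
clock: 4.75
tool_pos: [525.1, 8.5, 8.0]
eef_rot: [[-0.141, 0.99, 0.0], [0.99, 0.141, -0.0], [-0.0, 0.0, -1.0]]
contact_force: [-0.3, -1.2, -2.0]
width: 22.3
grasp_force: 49.5
```

```bash
python3 - <<'E'
from h import *
shot('top','t2');shot('scene','s2');print(cur(),env.sense()['contact_force'])
a=cv2.imread('pics/t2.png')[95:195,290:390]; b=cv2.imread('pics/s2.png')[190:330,265:395]
a=cv2.resize(a,None,fx=4,fy=4,interpolation=cv2.INTER_CUBIC);b=cv2.resize(b,(371,400),interpolation=cv2.INTER_CUBIC)
cv2.imwrite('pics/c2.png',np.hstack([a,b]))
E
```

```text
[524.8678081    8.70405364   8.0240786    8.14529543] [-0.02680133 -0.72756113 -1.70089957]
```

View pics/c2.png

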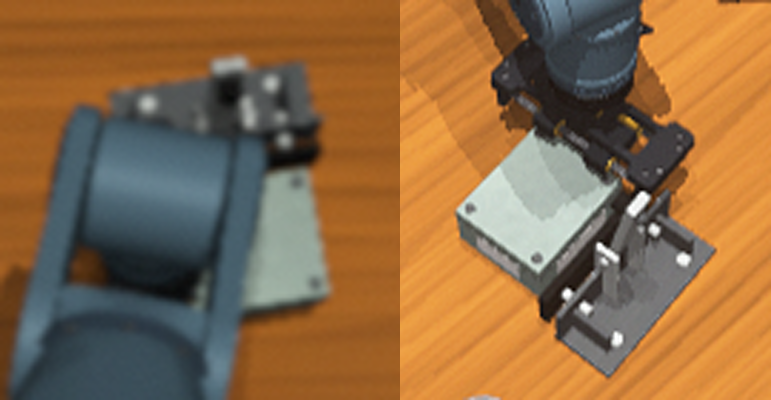

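The enclosure followed the hub. In the top half its right corners are at about (305,168) and (328,300), and in the scene half at (457,210) and (540,275). There is a small gap to the pad.

```bash
python3 - <<'E'
from h import *
T=lambda u,v:((u+.5)/4-.5+290,(v+.5)/4-.5+95)
S=lambda u,v:((u-400+.5)/2.854-.5+265,(v+.5)/2.857-.5+190)
a=np.radians(SY); ex=np.array([np.cos(a),np.sin(a)]); ey=np.array([-ex[1],ex[0]])
for n,f,ps in(('t2',T,[(305,168),(328,300)]),('s2',S,[(540,275),(457,210)])):
    for p in ps:
        w=pt(n,*f(*p),56)[:2]; print(n,w.round(1),'stand',((w-P0)@ex).round(1),((w-P0)@ey).round(1))
c=cur(); print('tool in stand',((c[:2]-P0)@ex),((c[:2]-P0)@ey))
E
```

```text
t2 [ 593.5 -116.5] stand -9.8 -58.2
t2 [ 490.6 -131.4] stand -113.7 -58.5
s2 [ 594.  -119.1] stand -9.7 -60.8
s2 [ 494.7 -132. ] stand -109.8 -59.7
tool in stand -60.104296429076804 75.42529157639065
```

{"api": "carry_out", "payload": {"series": [{"tx": 0, "ty": 0, "tz": 0, "wx": 0, "wy": 0, "wz": 0}, {"tx": 0, "ty": 0, "tz": 0, "wx": 0, "wy": 0, "wz": 0}, {"tx": 0, "ty": 0, "tz": 0, "wx": 0, "wy": 0, "wz": 0}, {"tx": 0, "ty": 0, "tz": 0, "wx": 0, "wy": 0, "wz": 0}, {"tx": 0, "ty": 0, "tz": -0.08, "wx": 0, "wy": 0, "wz": 0}, {"tx": 0, "ty": 0, "tz": -0.2, "wx": 0, "wy": 0, "wz": 0}, {"tx": 0, "ty": 0, "tz": -0.2, "wx": 0, "wy": 0, "wz": 0}, {"tx": 0, "ty": 0, "tz": -0.2, "wx": 0, "wy": 0, "wz": 0}], "jaw": 0.5}}

```text
clock: 5.65
tool_pos: [524.7, 8.9, 111.9]
eef_rot: [[-0.141, 0.99, 0.0], [0.99, 0.141, -0.0], [-0.0, 0.0, -1.0]]
contact_force: [0.7, -0.5, 0.6]
width: 66.1
grasp_force: 0.0
```

```bash
python3 - <<'E'
from h import *
print(env.sense()['width'],env.sense()['contact_force']); plan(*st(-128,0),108,98.1,11)
E
```

```text
66.07439016782669 [ 0.74226018 -0.46186433  0.63902878]
from [524.7   8.9 111.9   8.1] to [468.3 -75.5 108.   98.1]
{"tx": -0.046, "ty": -0.041, "tz": 0.002, "wx": 0, "wy": 0, "wz": -0.091}
{"tx": -0.039, "ty": -0.047, "tz": 0.003, "wx": 0, "wy": 0, "wz": -0.091}
{"tx": -0.033, "ty": -0.053, "tz": 0.002, "wx": 0, "wy": 0, "wz": -0.091}
{"tx": -0.024, "ty": -0.056, "tz": 0.002, "wx": 0, "wy": 0, "wz": -0.091}
{"tx": -0.016, "ty": -0.059, "tz": 0.003, "wx": 0, "wy": 0, "wz": -0.09}
{"tx": -0.008, "ty": -0.062, "tz": 0.002, "wx": 0, "wy": 0, "wz": -0.091}
{"tx": 0.001, "ty": -0.061, "tz": 0.003, "wx": 0, "wy": 0, "wz": -0.091}
{"tx": 0.01, "ty": -0.061, "tz": 0.002, "wx": 0, "wy": 0, "wz": -0.091}
{"tx": 0.018, "ty": -0.059, "tz": 0.002, "wx": 0, "wy": 0, "wz": -0.091}
{"tx": 0.026, "ty": -0.055, "tz": 0.003, "wx": 0, "wy": 0, "wz": -0.091}
{"tx": 0.035, "ty": -0.051, "tz": 0.002, "wx": 0, "wy": 0, "wz": -0.091}
```

{"api": "carry_out", "payload": {"series": [{"tx": -0.046, "ty": -0.041, "tz": 0.002, "wx": 0, "wy": 0, "wz": -0.091}, {"tx": -0.039, "ty": -0.047, "tz": 0.003, "wx": 0, "wy": 0, "wz": -0.091}, {"tx": -0.033, "ty": -0.053, "tz": 0.002, "wx": 0, "wy": 0, "wz": -0.091}, {"tx": -0.024, "ty": -0.056, "tz": 0.002, "wx": 0, "wy": 0, "wz": -0.091}, {"tx": -0.016, "ty": -0.059, "tz": 0.003, "wx": 0, "wy": 0, "wz": -0.09}, {"tx": -0.008, "ty": -0.062, "tz": 0.002, "wx": 0, "wy": 0, "wz": -0.091}, {"tx": 0.001, "ty": -0.061, "tz": 0.003, "wx": 0, "wy": 0, "wz": -0.091}, {"tx": 0.01, "ty": -0.061, "tz": 0.002, "wx": 0, "wy": 0, "wz": -0.091}, {"tx": 0.018, "ty": -0.059, "tz": 0.002, "wx": 0, "wy": 0, "wz": -0.091}, {"tx": 0.026, "ty": -0.055, "tz": 0.003, "wx": 0, "wy": 0, "wz": -0.091}]}}

```text
clock: 6.65
tool_pos: [473.6, -68.2, 107.4]
eef_rot: [[-1.0, -0.005, 0.001], [-0.005, 1.0, -0.0], [-0.001, -0.0, -1.0]]
contact_force: [-0.1, -0.3, -0.3]
width: 65.7
grasp_force: 0.0
```

{"api": "carry_out", "payload": {"series": [{"tx": 0.035, "ty": -0.051, "tz": 0.002, "wx": 0, "wy": 0, "wz": -0.091}, {"tx": 0, "ty": 0, "tz": 0, "wx": 0, "wy": 0, "wz": 0}, {"tx": 0, "ty": 0, "tz": 0, "wx": 0, "wy": 0, "wz": 0}]}}

```text
clock: 6.95
tool_pos: [468.6, -75.5, 106.8]
eef_rot: [[-0.991, -0.137, 0.001], [-0.137, 0.991, -0.0], [-0.001, -0.0, -1.0]]
contact_force: [-0.2, 0.5, -0.0]
width: 66.1
grasp_force: 0.0
```

```bash
cat >> h.py <<'E'
def stc(p=None):
    """tool in stand frame: x, y, z, yaw relative; force along stand x,y and z"""
    s=env.sense(); c=cur(); a=np.radians(SY); ex=np.array([np.cos(a),np.sin(a)]); ey=np.array([-ex[1],ex[0]])
    f=s['contact_force']; d=c[:2]-P0
    print('stand',(d@ex).round(1),(d@ey).round(1),c[2].round(1),(c[3]-SY).round(2),'F',(f[:2]@ex).round(1),(f[:2]@ey).round(1),f[2].round(1),'w',s['width'].round(1),'t',s['clock'])
E
python3 -c "
from h import *
stc()"
```

```text
Traceback (most recent call last):
  File "h.py", line 36, in stc
    print('stand',(d@ex).round(1),(d@ey).round(1),c[2].round(1),(c[3]-SY).round(2),'F',(f[:2]@ex).round(1),(f[:2]@ey).round(1),f[2].round(1),'w',s['width'].round(1),'t',s['clock'])
                                                                                                                                                 ^^^^^^^^^^^^^^^^
AttributeError: 'float' object has no attribute 'round'
```

{"api": "carry_out", "payload": {"series": [{"tx": 0, "ty": 0, "tz": 0.2, "wx": 0, "wy": 0, "wz": -0.002}, {"tx": 0, "ty": 0, "tz": 0.25, "wx": 0, "wy": 0, "wz": 0}, {"tx": 0, "ty": 0, "tz": 0.14, "wx": 0, "wy": 0, "wz": 0}, {"tx": 0, "ty": 0, "tz": 0.06, "wx": 0, "wy": 0, "wz": 0}, {"tx": -0.02, "ty": 0, "tz": 0, "wx": 0, "wy": 0, "wz": 0}, {"tx": -0.02, "ty": 0, "tz": 0, "wx": 0, "wy": 0, "wz": 0}, {"tx": -0.02, "ty": 0, "tz": 0, "wx": 0, "wy": 0, "wz": 0}, {"tx": -0.02, "ty": 0, "tz": 0, "wx": 0, "wy": 0, "wz": 0}, {"tx": -0.02, "ty": 0, "tz": 0, "wx": 0, "wy": 0, "wz": 0}, {"tx": -0.01, "ty": 0, "tz": 0, "wx": 0, "wy": 0, "wz": 0}]}}

```text
clock: 7.95
tool_pos: [485.0, -73.2, 9.1]
eef_rot: [[-0.99, -0.144, 0.0], [-0.144, 0.99, -0.0], [-0.0, -0.0, -1.0]]
contact_force: [-3.9, -1.6, 3.7]
width: 66.3
grasp_force: 1.9
```

```bash
sed -i "s/s\['width'\].round(1)/round(s['width'],1)/" h.py; python3 -c "
from h import *
stc()"
```

```text
stand -111.1 -0.1 9.1 90.21 F -4.1 -1.0 3.7 w 66.3 t 7.95
```

{"api": "carry_out", "payload": {"series": [{"tx": -0.01, "ty": 0, "tz": 0, "wx": 0, "wy": 0, "wz": 0}, {"tx": -0.01, "ty": 0, "tz": 0, "wx": 0, "wy": 0, "wz": 0}, {"tx": -0.01, "ty": 0, "tz": 0, "wx": 0, "wy": 0, "wz": 0}, {"tx": 0, "ty": 0, "tz": 0, "wx": 0, "wy": 0, "wz": 0}]}}

```text
clock: 8.35
tool_pos: [489.2, -72.5, 8.6]
eef_rot: [[-0.989, -0.145, 0.0], [-0.145, 0.989, 0.0], [-0.0, 0.0, -1.0]]
contact_force: [-2.7, 0.1, 2.6]
width: 66.0
grasp_force: 1.7
```

```bash
python3 -c "
from h import *
stc()"
```

```text
stand -106.9 0.1 8.6 90.21 F -2.6 0.5 2.6 w 66.0 t 8.35
```

{"api": "carry_out", "payload": {"series": [{"tx": -0.01, "ty": 0, "tz": 0, "wx": 0, "wy": 0, "wz": 0}, {"tx": -0.01, "ty": 0, "tz": 0, "wx": 0, "wy": 0, "wz": 0}, {"tx": 0, "ty": 0, "tz": 0, "wx": 0, "wy": 0, "wz": 0}]}}

```text
clock: 8.65
tool_pos: [491.4, -72.1, 8.5]
eef_rot: [[-0.989, -0.145, -0.001], [-0.145, 0.989, 0.0], [0.001, 0.0, -1.0]]
contact_force: [-6.0, -1.6, 5.3]
width: 66.1
grasp_force: 3.3
```

{"api": "carry_out", "payload": {"series": [{"tx": -0.01, "ty": 0, "tz": 0, "wx": 0, "wy": 0, "wz": 0}, {"tx": -0.01, "ty": 0, "tz": 0, "wx": 0, "wy": 0, "wz": 0}, {"tx": 0, "ty": 0, "tz": 0, "wx": 0, "wy": 0, "wz": 0}]}}

```text
clock: 8.95
tool_pos: [493.7, -71.7, 8.4]
eef_rot: [[-0.989, -0.145, -0.003], [-0.145, 0.989, 0.0], [0.003, 0.001, -1.0]]
contact_force: [-9.6, -2.9, 8.0]
width: 66.0
grasp_force: 4.9
```

{"api": "carry_out", "payload": {"series": [{"tx": -0.01, "ty": 0, "tz": 0, "wx": 0, "wy": 0, "wz": 0}, {"tx": -0.01, "ty": 0, "tz": 0, "wx": 0, "wy": 0, "wz": 0}, {"tx": 0, "ty": 0, "tz": 0, "wx": 0, "wy": 0, "wz": 0}]}}

```text
clock: 9.25
tool_pos: [496.0, -71.4, 8.4]
eef_rot: [[-0.989, -0.145, -0.004], [-0.145, 0.989, 0.0], [0.004, 0.001, -1.0]]
contact_force: [-12.8, -4.4, 9.7]
width: 65.9
grasp_force: 6.6
```

```bash
python3 -c "
from h import *
stc()"
```

```text
stand -100.0 0.2 8.4 90.22 F -13.3 -2.5 9.7 w 65.9 t 9.25
```

{"api": "carry_out", "payload": {"series": [{"tx": -0.01, "ty": 0, "tz": 0, "wx": 0, "wy": 0, "wz": 0}, {"tx": -0.01, "ty": 0, "tz": 0, "wx": 0, "wy": 0, "wz": 0}, {"tx": 0, "ty": 0, "tz": 0, "wx": 0, "wy": 0, "wz": 0}]}}

```text
clock: 9.55
tool_pos: [498.2, -71.0, 8.3]
eef_rot: [[-0.989, -0.145, -0.006], [-0.145, 0.989, 0.0], [0.006, 0.001, -1.0]]
contact_force: [-16.9, -4.6, 12.6]
width: 65.8
grasp_force: 8.4
```

```bash
python3 - <<'E'
from h import *
shot('top','t3');shot('scene','s3');stc()
a=cv2.imread('pics/t3.png')[95:195,290:390]; b=cv2.imread('pics/s3.png')[210:310,285:385]
a=cv2.resize(a,None,fx=4,fy=4,interpolation=cv2.INTER_CUBIC);b=cv2.resize(b,None,fx=4,fy=4,interpolation=cv2.INTER_CUBIC)
cv2.imwrite('pics/c3.png',np.hstack([a,b]))
E
```

```text
stand -97.7 0.3 8.3 90.22 F -16.5 -2.9 12.7 w 65.9 t 9.65
```

View pics/c3.png

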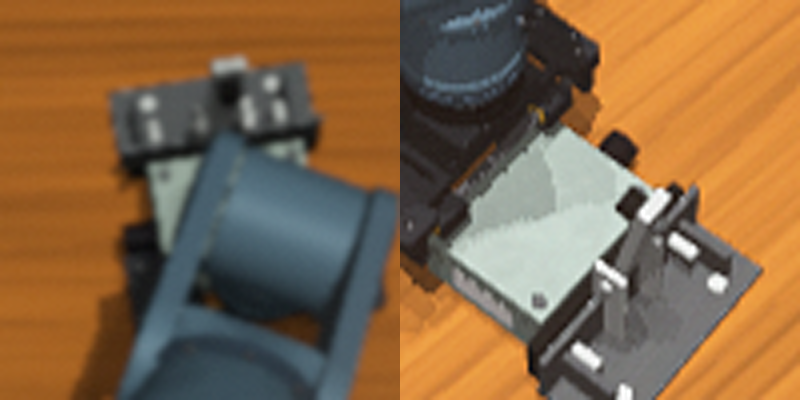

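The pad is clearly in: the guide pins stand far out behind the bracket at (590,356) and (683,246), and the side lies flat on the pad. The enclosure's far corners are near (443,247) and (563,127). I'll check the lateral centring, then back off.

```bash
python3 - <<'E'
from h import *
S=lambda u,v:((u-400+.5)/4-.5+285,(v+.5)/4-.5+210)
T=lambda u,v:((u+.5)/4-.5+290,(v+.5)/4-.5+95)
a=np.radians(SY); ex=np.array([np.cos(a),np.sin(a)]); ey=np.array([-ex[1],ex[0]])
for n,f,p,z in(('s3',S,(443,247),56),('s3',S,(533,345),56),('s3',S,(563,127),56),('t3',T,(148,165),56),('t3',T,(165,252),56),('s3',S,(572,345),27),('s3',S,(604,368),27),('s3',S,(668,238),27),('s3',S,(697,255),27)):
        w=pt(n,*f(*p),z)[:2]; print(n,w.round(1),'stand',((w-P0)@ex).round(1),((w-P0)@ey).round(1))
E
```

```text
s3 [ 531.6 -126.8] stand -72.5 -59.7
s3 [ 621.1 -129.4] stand 15.7 -74.8
s3 [518.  -10.5] stand -69.6 57.4
t3 [598.    4.4] stand 11.7 60.9
t3 [530.   -7.3] stand -57.3 58.9
s3 [ 627.8 -103. ] stand 26.0 -49.7
s3 [653.  -98.7] stand 51.6 -48.9
s3 [614.5  -5.3] stand 26.6 48.9
s3 [636.2   0. ] stand 48.9 51.1
```

{"api": "carry_out", "payload": {"series": [{"tx": 0, "ty": 0, "tz": 0, "wx": 0, "wy": 0, "wz": 0}, {"tx": 0, "ty": 0, "tz": 0, "wx": 0, "wy": 0, "wz": 0}, {"tx": 0.02, "ty": 0, "tz": 0, "wx": 0, "wy": 0, "wz": 0}, {"tx": 0.04, "ty": 0, "tz": 0, "wx": 0, "wy": 0, "wz": 0}, {"tx": 0.06, "ty": 0, "tz": 0, "wx": 0, "wy": 0, "wz": 0}, {"tx": 0.1, "ty": 0, "tz": 0, "wx": 0, "wy": 0, "wz": 0}, {"tx": 0, "ty": 0, "tz": -0.2, "wx": 0, "wy": 0, "wz": 0}, {"tx": 0, "ty": 0, "tz": -0.3, "wx": 0, "wy": 0, "wz": 0}, {"tx": 0, "ty": 0, "tz": -0.2, "wx": 0, "wy": 0, "wz": 0}]}}

```text
clock: 10.55
tool_pos: [469.1, -75.9, 116.1]
eef_rot: [[-0.99, -0.144, 0.003], [-0.144, 0.99, -0.001], [-0.003, -0.001, -1.0]]
contact_force: [0.1, -0.1, 0.6]
width: 66.7
grasp_force: 0.0
```

```bash
python3 - <<'E'
from h import *
stc(); plan(*st(-53,75),115,8.1,11)
shot('top','t4')
E
```

```text
stand -127.3 -0.4 116.1 90.19 F 0.1 -0.1 0.6 w 66.7 t 10.55
from [469.1 -75.9 116.1  98.3] to [532.    9.3 115.    8.1]
{"tx": -0.045, "ty": 0.046, "tz": 0.001, "wx": 0, "wy": 0, "wz": 0.091}
{"tx": -0.038, "ty": 0.051, "tz": 0.0, "wx": 0, "wy": 0, "wz": 0.091}
{"tx": -0.031, "ty": 0.057, "tz": 0.001, "wx": 0, "wy": 0, "wz": 0.091}
{"tx": -0.022, "ty": 0.06, "tz": 0.001, "wx": 0, "wy": 0, "wz": 0.091}
{"tx": -0.013, "ty": 0.063, "tz": 0.0, "wx": 0, "wy": 0, "wz": 0.091}
{"tx": -0.005, "ty": 0.064, "tz": 0.001, "wx": 0, "wy": 0, "wz": 0.092}
{"tx": 0.005, "ty": 0.064, "tz": 0.0, "wx": 0, "wy": 0, "wz": 0.091}
{"tx": 0.014, "ty": 0.062, "tz": 0.001, "wx": 0, "wy": 0, "wz": 0.091}
{"tx": 0.023, "ty": 0.06, "tz": 0.001, "wx": 0, "wy": 0, "wz": 0.091}
{"tx": 0.031, "ty": 0.056, "tz": 0.0, "wx": 0, "wy": 0, "wz": 0.091}
{"tx": 0.039, "ty": 0.051, "tz": 0.001, "wx": 0, "wy": 0, "wz": 0.091}
```

{"api": "carry_out", "payload": {"series": [{"tx": -0.045, "ty": 0.049, "tz": 0.001, "wx": 0, "wy": 0, "wz": 0.091}, {"tx": -0.038, "ty": 0.053, "tz": 0, "wx": 0, "wy": 0, "wz": 0.091}, {"tx": -0.032, "ty": 0.059, "tz": 0, "wx": 0, "wy": 0, "wz": 0.091}, {"tx": -0.023, "ty": 0.062, "tz": 0, "wx": 0, "wy": 0, "wz": 0.091}, {"tx": -0.013, "ty": 0.065, "tz": 0, "wx": 0, "wy": 0, "wz": 0.091}, {"tx": -0.005, "ty": 0.066, "tz": 0, "wx": 0, "wy": 0, "wz": 0.092}, {"tx": 0.005, "ty": 0.066, "tz": 0, "wx": 0, "wy": 0, "wz": 0.091}, {"tx": 0.014, "ty": 0.065, "tz": 0, "wx": 0, "wy": 0, "wz": 0.091}, {"tx": 0.023, "ty": 0.062, "tz": 0, "wx": 0, "wy": 0, "wz": 0.091}, {"tx": 0.031, "ty": 0.059, "tz": 0, "wx": 0, "wy": 0, "wz": 0.091}], "jaw": 0}}

```text
clock: 11.6
tool_pos: [527.6, 4.9, 113.3]
eef_rot: [[-0.275, 0.961, 0.001], [0.961, 0.275, 0.0], [-0.0, 0.001, -1.0]]
contact_force: [0.0, 0.5, 0.1]
width: 44.0
grasp_force: 0.0
```

{"api": "carry_out", "payload": {"series": [{"tx": 0.039, "ty": 0.054, "tz": 0, "wx": 0, "wy": 0, "wz": 0.091}, {"tx": 0, "ty": 0, "tz": 0, "wx": 0, "wy": 0, "wz": 0}, {"tx": 0, "ty": 0, "tz": 0, "wx": 0, "wy": 0, "wz": 0}]}}

```text
clock: 11.9
tool_pos: [533.3, 12.3, 113.3]
eef_rot: [[-0.146, 0.989, 0.0], [0.989, 0.146, -0.0], [-0.0, 0.0, -1.0]]
contact_force: [-0.5, 0.0, 0.4]
width: 44.2
grasp_force: 0.0
```

```bash
python3 - <<'E'
from h import *
stc(); shot('wrist','w5')
shot('scene','s5')
b=cv2.imread('pics/s5.png')[190:310,265:385]
b=cv2.resize(b,(400,400),interpolation=cv2.INTER_CUBIC); w=cv2.resize(cv2.imread('pics/w5.png')[100:,:],(400,188))
w=cv2.copyMakeBorder(w,0,212,0,0,cv2.BORDER_CONSTANT); cv2.imwrite('pics/c5.png',np.hstack([w,b]))
E
```

```text
stand -51.3 77.9 113.3 0.28 F -0.5 0.1 0.4 w 44.2 t 11.9
```

View pics/c5.png

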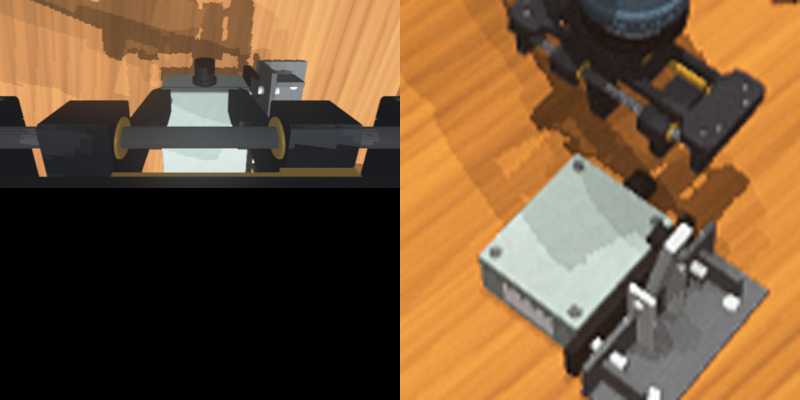

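The wrist picture shows the hub centred between the fingers, at about (326,212) in the full image. The scene shows the enclosure still against the pad, with corners at (580,153), (479,257) and (572,330).

```bash
python3 - <<'E'
from h import *
S=lambda u,v:((u-400+.5)/3.3333-.5+265,(v+.5)/3.3333-.5+190)
a=np.radians(SY); ex=np.array([np.cos(a),np.sin(a)]); ey=np.array([-ex[1],ex[0]])
for n,p,z in(('s5',S(580,153),56),('s5',S(479,257),56),('s5',S(572,330),56),('w5',(311,210),27),('w5',(344,210),27),('w5',(326,194),39),('w5',(262,244),56),('w5',(383,240),56)):
        w=pt(n,*p,z)[:2]; print(n,w.round(1),'stand',((w-P0)@ex).round(1),((w-P0)@ey).round(1))
E
```

```text
s5 [492.4 -11.6] stand -95.1 59.9
s5 [ 509.2 -131.6] stand -95.4 -61.3
s5 [ 603.8 -119.4] stand 0.0 -62.5
w5 [527.6   8.8] stand -57.4 75.2
w5 [551.5  12.3] stand -33.2 75.3
w5 [535.9  25.5] stand -46.8 90.5
w5 [498.2 -10. ] stand -89.1 60.7
w5 [576.8   4.4] stand -9.3 63.8
```

{"api": "carry_out", "payload": {"series": [{"tx": -0.012, "ty": 0.035, "tz": 0.1, "wx": 0, "wy": 0, "wz": 0.003}, {"tx": 0, "ty": 0, "tz": 0.25, "wx": 0, "wy": 0, "wz": 0}, {"tx": 0, "ty": 0, "tz": 0.2, "wx": 0, "wy": 0, "wz": 0}, {"tx": 0, "ty": 0, "tz": 0.1, "wx": 0, "wy": 0, "wz": 0}, {"tx": 0, "ty": 0, "tz": 0.05, "wx": 0, "wy": 0, "wz": 0}, {"tx": 0, "ty": 0, "tz": 0, "wx": 0, "wy": 0, "wz": 0}, {"tx": 0, "ty": 0, "tz": 0, "wx": 0, "wy": 0, "wz": 0}]}}

```text
clock: 12.7
tool_pos: [539.9, 11.1, 9.6]
eef_rot: [[-0.137, 0.991, 0.002], [0.991, 0.137, -0.0], [-0.001, 0.002, -1.0]]
contact_force: [-0.2, 0.8, -0.1]
width: 44.2
grasp_force: 0.0
```

{"api": "carry_out", "payload": {"series": [{"tx": 0, "ty": 0, "tz": 0, "wx": 0, "wy": 0, "wz": 0}, {"tx": 0, "ty": 0, "tz": 0, "wx": 0, "wy": 0, "wz": 0}, {"tx": 0, "ty": 0, "tz": 0, "wx": 0, "wy": 0, "wz": 0}, {"tx": 0, "ty": 0, "tz": 0, "wx": 0, "wy": 0, "wz": 0}, {"tx": 0, "ty": 0, "tz": 0, "wx": 0, "wy": 0, "wz": 0}], "jaw": -1, "grip_force": 50}}

```text
clock: 13.2
tool_pos: [539.5, 11.3, 9.2]
eef_rot: [[-0.137, 0.991, 0.001], [0.991, 0.137, -0.0], [-0.0, 0.001, -1.0]]
contact_force: [-0.8, 0.4, 6.3]
width: 22.0
grasp_force: 49.7
```

```bash
python3 - <<'E'
from h import *
stc()
E
```

```text
stand -45.3 75.9 9.2 -0.24 F -0.8 0.5 6.3 w 22.0 t 13.2
```

{"api": "carry_out", "payload": {"series": [{"tx": 0, "ty": -0.02, "tz": -0.003, "wx": 0, "wy": 0, "wz": 0}, {"tx": 0, "ty": -0.06, "tz": 0, "wx": 0, "wy": 0, "wz": 0}, {"tx": 0, "ty": -0.08, "tz": 0, "wx": 0, "wy": 0, "wz": 0}, {"tx": 0, "ty": -0.08, "tz": 0, "wx": 0, "wy": 0, "wz": 0}, {"tx": 0, "ty": -0.08, "tz": 0, "wx": 0, "wy": 0, "wz": 0}, {"tx": 0, "ty": -0.08, "tz": 0, "wx": 0, "wy": 0, "wz": 0}, {"tx": 0, "ty": -0.08, "tz": 0, "wx": 0, "wy": 0, "wz": 0}, {"tx": 0, "ty": -0.08, "tz": 0, "wx": 0, "wy": 0, "wz": 0}, {"tx": 0, "ty": -0.05, "tz": 0, "wx": 0, "wy": 0, "wz": 0}, {"tx": 0, "ty": -0.02, "tz": 0, "wx": 0, "wy": 0, "wz": 0}]}}

```text
clock: 14.2
tool_pos: [444.9, -1.7, 9.2]
eef_rot: [[-0.136, 0.991, 0.001], [0.991, 0.136, -0.0], [-0.0, 0.001, -1.0]]
contact_force: [3.4, 0.4, 3.3]
width: 22.0
grasp_force: 49.9
```

```bash
python3 - <<'E'
from h import *
stc(); c=cur(); a=np.radians(c[3]+0.1); piv=c[:2]-76*np.array([-np.sin(a),np.cos(a)])
plan(0,0,8.3,98.1,20,pivot=piv)
E
```

```text
stand -140.8 76.3 9.2 -0.26 F 3.5 -0.1 3.3 w 22.0 t 14.2
from [444.9  -1.7   9.2   7.8] to [ 0.   0.   8.3 98.1]
{"tx": -0.002, "ty": -0.04, "tz": 0.0, "wx": 0, "wy": 0, "wz": -0.05}
{"tx": -0.001, "ty": -0.04, "tz": 0.001, "wx": 0, "wy": 0, "wz": -0.05}
{"tx": -0.002, "ty": -0.04, "tz": -0.0, "wx": 0, "wy": 0, "wz": -0.05}
{"tx": -0.002, "ty": -0.039, "tz": 0.0, "wx": 0, "wy": 0, "wz": -0.051}
{"tx": -0.001, "ty": -0.04, "tz": 0.001, "wx": 0, "wy": 0, "wz": -0.05}
{"tx": -0.002, "ty": -0.04, "tz": -0.0, "wx": 0, "wy": 0, "wz": -0.05}
{"tx": -0.001, "ty": -0.04, "tz": 0.0, "wx": 0, "wy": 0, "wz": -0.05}
{"tx": -0.002, "ty": -0.04, "tz": 0.0, "wx": 0, "wy": 0, "wz": -0.05}
{"tx": -0.002, "ty": -0.04, "tz": 0.001, "wx": 0, "wy": 0, "wz": -0.05}
{"tx": -0.001, "ty": -0.04, "tz": 0.0, "wx": 0, "wy": 0, "wz": -0.05}
{"tx": -0.002, "ty": -0.04, "tz": 0.0, "wx": 0, "wy": 0, "wz": -0.051}
{"tx": -0.002, "ty": -0.039, "tz": 0.001, "wx": 0, "wy": 0, "wz": -0.05}
{"tx": -0.001, "ty": -0.04, "tz": 0.0, "wx": 0, "wy": 0, "wz": -0.05}
{"tx": -0.002, "ty": -0.04, "tz": 0.0, "wx": 0, "wy": 0, "wz": -0.05}
{"tx": -0.002, "ty": -0.04, "tz": 0.001, "wx": 0, "wy": 0, "wz": -0.05}
{"tx": -0.001, "ty": -0.04, "tz": -0.0, "wx": 0, "wy": 0, "wz": -0.05}
{"tx": -0.002, "ty": -0.04, "tz": 0.0, "wx": 0, "wy": 0, "wz": -0.05}
{"tx": -0.002, "ty": -0.04, "tz": 0.001, "wx": 0, "wy": 0, "wz": -0.051}
{"tx": -0.001, "ty": -0.039, "tz": -0.0, "wx": 0, "wy": 0, "wz": -0.05}
{"tx": -0.002, "ty": -0.04, "tz": 0.0, "wx": 0, "wy": 0, "wz": -0.05}
```

{"api": "carry_out", "payload": {"series": [{"tx": -0.002, "ty": -0.04, "tz": 0, "wx": 0, "wy": 0, "wz": -0.05}, {"tx": -0.002, "ty": -0.04, "tz": 0, "wx": 0, "wy": 0, "wz": -0.05}, {"tx": -0.002, "ty": -0.04, "tz": 0, "wx": 0, "wy": 0, "wz": -0.05}, {"tx": -0.001, "ty": -0.04, "tz": 0, "wx": 0, "wy": 0, "wz": -0.05}, {"tx": -0.002, "ty": -0.04, "tz": 0, "wx": 0, "wy": 0, "wz": -0.05}, {"tx": -0.002, "ty": -0.04, "tz": 0, "wx": 0, "wy": 0, "wz": -0.05}, {"tx": -0.001, "ty": -0.04, "tz": 0, "wx": 0, "wy": 0, "wz": -0.05}, {"tx": -0.002, "ty": -0.04, "tz": 0, "wx": 0, "wy": 0, "wz": -0.05}, {"tx": -0.002, "ty": -0.04, "tz": 0, "wx": 0, "wy": 0, "wz": -0.05}, {"tx": -0.001, "ty": -0.04, "tz": 0, "wx": 0, "wy": 0, "wz": -0.05}]}}

```text
clock: 15.2
tool_pos: [394.7, -31.0, 9.2]
eef_rot: [[-0.799, 0.602, 0.0], [0.602, 0.799, 0.001], [0.0, 0.001, -1.0]]
contact_force: [2.5, 4.1, 7.8]
width: 21.9
grasp_force: 49.7
```

{"api": "carry_out", "payload": {"series": [{"tx": -0.002, "ty": -0.04, "tz": 0, "wx": 0, "wy": 0, "wz": -0.05}, {"tx": -0.002, "ty": -0.04, "tz": 0, "wx": 0, "wy": 0, "wz": -0.05}, {"tx": -0.002, "ty": -0.04, "tz": 0, "wx": 0, "wy": 0, "wz": -0.05}, {"tx": -0.001, "ty": -0.04, "tz": 0, "wx": 0, "wy": 0, "wz": -0.05}, {"tx": -0.002, "ty": -0.04, "tz": 0, "wx": 0, "wy": 0, "wz": -0.05}, {"tx": -0.002, "ty": -0.04, "tz": 0, "wx": 0, "wy": 0, "wz": -0.05}, {"tx": -0.001, "ty": -0.04, "tz": 0, "wx": 0, "wy": 0, "wz": -0.05}, {"tx": -0.002, "ty": -0.04, "tz": 0, "wx": 0, "wy": 0, "wz": -0.05}, {"tx": -0.002, "ty": -0.04, "tz": 0, "wx": 0, "wy": 0, "wz": -0.05}, {"tx": -0.001, "ty": -0.04, "tz": 0, "wx": 0, "wy": 0, "wz": -0.05}]}}

```text
clock: 16.2
tool_pos: [378.8, -86.7, 8.9]
eef_rot: [[-0.99, -0.139, -0.003], [-0.139, 0.99, 0.003], [0.002, 0.004, -1.0]]
contact_force: [-1.5, 7.9, 14.5]
width: 22.2
grasp_force: 49.4
```

{"api": "carry_out", "payload": {"series": [{"tx": 0, "ty": 0, "tz": 0, "wx": 0, "wy": 0, "wz": 0}, {"tx": 0, "ty": 0, "tz": 0, "wx": 0, "wy": 0, "wz": 0}]}}

```text
clock: 16.4
tool_pos: [379.1, -87.4, 9.0]
eef_rot: [[-0.991, -0.137, -0.002], [-0.137, 0.991, 0.002], [0.002, 0.002, -1.0]]
contact_force: [-2.1, 3.3, 13.5]
width: 22.0
grasp_force: 49.5
```

```bash
python3 - <<'E'
from h import *
stc(); shot('top','t6');shot('scene','s6')
a=cv2.imread('pics/t6.png')[95:215,285:385]; b=cv2.imread('pics/s6.png')[170:310,245:385]
a=cv2.resize(a,None,fx=4,fy=4,interpolation=cv2.INTER_CUBIC);b=cv2.resize(b,(400,400),interpolation=cv2.INTER_CUBIC)
b=cv2.copyMakeBorder(b,0,80,0,0,cv2.BORDER_CONSTANT)
cv2.imwrite('pics/c6.png',np.hstack([a,b]))
E
```

```text
stand -217.9 0.8 9.0 89.75 F -1.6 3.5 13.5 w 22.0 t 16.4
```

View pics/c6.png

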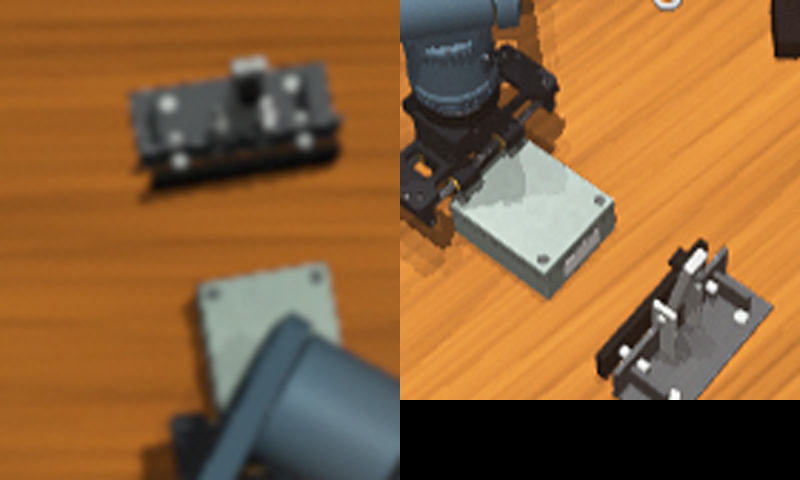

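The enclosure has turned and its plain end faces the pad. In the top half its front corners are at about (197,283) and (327,263). In the scene half its corners are at (617,203), (547,272) and (452,205).

{"api": "carry_out", "payload": {"series": [{"tx": 0, "ty": 0, "tz": -0.004, "wx": 0, "wy": 0, "wz": 0}, {"tx": 0, "ty": 0, "tz": -0.004, "wx": 0, "wy": 0, "wz": 0}, {"tx": 0, "ty": 0, "tz": 0, "wx": 0, "wy": 0, "wz": 0}]}}

```text
clock: 16.8
tool_pos: [378.8, -87.3, 9.4]
eef_rot: [[-0.991, -0.137, -0.003], [-0.137, 0.991, 0.001], [0.002, 0.002, -1.0]]
contact_force: [-0.2, 1.3, -2.5]
width: 22.3
grasp_force: 50.0
```

```bash
python3 - <<'E'
from h import *
stc()
S=lambda u,v:((u-400+.5)/2.857-.5+245,(v+.5)/2.857-.5+170)
T=lambda u,v:((u+.5)/4-.5+285,(v+.5)/4-.5+95)
a=np.radians(SY); ex=np.array([np.cos(a),np.sin(a)]); ey=np.array([-ex[1],ex[0]])
for n,p,z in(('t6',T(197,283),56),('t6',T(327,263),56),('s6',S(617,203),56),('s6',S(547,272),56),('s6',S(452,205),56)):
        w=pt(n,*p,z)[:2]; print(n,w.round(1),'stand',((w-P0)@ex).round(1),((w-P0)@ey).round(1))
E
```

```text
stand -218.2 1.0 9.4 89.76 F -0.0 1.3 -2.5 w 22.3 t 16.8
t6 [505.8 -16. ] stand -82.5 53.6
t6 [ 519.5 -116.1] stand -83.0 -47.4
s6 [508.  -18.5] stand -80.7 50.9
s6 [ 518.7 -113.3] stand -83.4 -44.5
s6 [ 405.  -133.3] stand -198.8 -48.3
```

{"api": "carry_out", "payload": {"series": [{"tx": -0.02, "ty": -0.005, "tz": 0, "wx": 0, "wy": 0, "wz": -0.003}, {"tx": -0.05, "ty": -0.005, "tz": 0, "wx": 0, "wy": 0, "wz": 0}, {"tx": -0.07, "ty": 0, "tz": 0, "wx": 0, "wy": 0, "wz": 0}, {"tx": -0.07, "ty": 0, "tz": 0, "wx": 0, "wy": 0, "wz": 0}, {"tx": -0.07, "ty": 0, "tz": 0, "wx": 0, "wy": 0, "wz": 0}, {"tx": -0.07, "ty": 0, "tz": 0, "wx": 0, "wy": 0, "wz": 0}, {"tx": -0.07, "ty": 0, "tz": 0, "wx": 0, "wy": 0, "wz": 0}, {"tx": -0.05, "ty": 0, "tz": 0, "wx": 0, "wy": 0, "wz": 0}, {"tx": -0.02, "ty": 0, "tz": 0, "wx": 0, "wy": 0, "wz": 0}, {"tx": 0, "ty": 0, "tz": 0, "wx": 0, "wy": 0, "wz": 0}]}}

```text
clock: 17.8
tool_pos: [453.8, -79.1, 10.2]
eef_rot: [[-0.99, -0.142, 0.001], [-0.142, 0.99, -0.0], [-0.001, -0.0, -1.0]]
contact_force: [0.8, -0.0, -2.3]
width: 21.7
grasp_force: 50.0
```

```bash
python3 - <<'E'
from h import *
stc(); shot('top','t7');shot('scene','s7')
a=cv2.imread('pics/t7.png')[95:195,300:380]; b=cv2.imread('pics/s7.png')[200:300,275:375]
a=cv2.resize(a,None,fx=5,fy=5,interpolation=cv2.INTER_CUBIC);b=cv2.resize(b,None,fx=4,fy=4,interpolation=cv2.INTER_CUBIC)
b=cv2.copyMakeBorder(b,0,100,0,0,cv2.BORDER_CONSTANT)
cv2.imwrite('pics/c7.png',np.hstack([a,b]))
E
```

```text
stand -142.8 -1.5 10.2 90.04 F 0.8 -0.1 -2.3 w 21.7 t 17.8
```

View pics/c7.png

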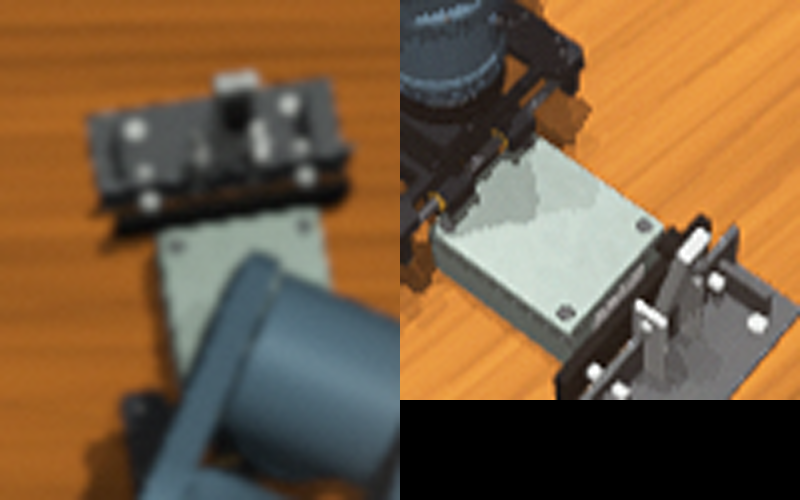

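The plain end is just short of the pad. In the top half its front corners are at (157,233) and (318,207). In the scene half its corners are at (665,228), (573,335) and (432,238). All 10 views are used, so from here on I measure numerically. The vertical force suggests the hub end is carried slightly, so I'll lower the tool a little.

{"api": "carry_out", "payload": {"series": [{"tx": 0, "ty": 0, "tz": 0.005, "wx": 0, "wy": 0, "wz": 0}, {"tx": 0, "ty": 0, "tz": 0, "wx": 0, "wy": 0, "wz": 0}]}}

```text
clock: 18.1
tool_pos: [453.0, -79.2, 9.4]
eef_rot: [[-0.99, -0.141, 0.0], [-0.141, 0.99, -0.0], [-0.0, -0.0, -1.0]]
contact_force: [1.2, 0.6, -1.5]
width: 22.1
grasp_force: 50.0
```

```bash
python3 - <<'E'
from h import *
stc()
S=lambda u,v:((u-400+.5)/4-.5+275,(v+.5)/4-.5+200)
T=lambda u,v:((u+.5)/5-.5+300,(v+.5)/5-.5+95)
a=np.radians(SY); ex=np.array([np.cos(a),np.sin(a)]); ey=np.array([-ex[1],ex[0]])
for n,p,z in(('t7',T(157,233),56),('t7',T(318,207),56),('s7',S(665,228),56),('s7',S(573,335),56),('s7',S(432,238),56),('t7',T(177,246),56),('t7',T(304,228),56)):
        w=pt(n,*p,z)[:2]; print(n,w.round(1),'stand',((w-P0)@ex).round(1),((w-P0)@ey).round(1))
E
```

```text
stand -143.6 -1.5 9.4 90.01 F 1.2 0.4 -1.5 w 22.1 t 18.1
t7 [581.1  -8.7] stand -6.9 50.2
t7 [ 595.6 -108.3] stand -6.6 -50.4
s7 [579.5 -11.7] stand -8.9 47.6
s7 [ 595.8 -106.7] stand -6.2 -48.9
s7 [ 482.  -128.4] stand -121.9 -54.2
t7 [572.8 -20.9] stand -16.8 39.4
t7 [582.6 -99.4] stand -18.2 -39.7
```

{"api": "carry_out", "payload": {"series": [{"tx": -0.02, "ty": 0, "tz": 0.002, "wx": 0, "wy": 0, "wz": 0}, {"tx": -0.02, "ty": 0, "tz": 0, "wx": 0, "wy": 0, "wz": 0}, {"tx": -0.01, "ty": 0, "tz": 0, "wx": 0, "wy": 0, "wz": 0}, {"tx": 0, "ty": 0, "tz": 0, "wx": 0, "wy": 0, "wz": 0}]}}

```text
clock: 18.5
tool_pos: [460.1, -78.1, 9.2]
eef_rot: [[-0.99, -0.141, -0.001], [-0.141, 0.99, 0.0], [0.001, 0.0, -1.0]]
contact_force: [-4.7, -0.9, 6.2]
width: 22.1
grasp_force: 49.7
```

{"api": "carry_out", "payload": {"series": [{"tx": -0.01, "ty": 0, "tz": 0, "wx": 0, "wy": 0, "wz": 0}, {"tx": -0.01, "ty": 0, "tz": 0, "wx": 0, "wy": 0, "wz": 0}, {"tx": 0, "ty": 0, "tz": 0, "wx": 0, "wy": 0, "wz": 0}]}}

```text
clock: 18.8
tool_pos: [462.9, -77.7, 9.2]
eef_rot: [[-0.99, -0.141, -0.001], [-0.141, 0.99, 0.0], [0.001, 0.0, -1.0]]
contact_force: [-5.6, -0.5, 6.3]
width: 22.3
grasp_force: 49.7
```

{"api": "carry_out", "payload": {"series": [{"tx": -0.01, "ty": 0, "tz": 0, "wx": 0, "wy": 0, "wz": 0}, {"tx": -0.01, "ty": 0, "tz": 0, "wx": 0, "wy": 0, "wz": 0}, {"tx": 0, "ty": 0, "tz": 0, "wx": 0, "wy": 0, "wz": 0}]}}

```text
clock: 19.1
tool_pos: [464.9, -77.2, 9.2]
eef_rot: [[-0.99, -0.142, -0.004], [-0.142, 0.99, 0.0], [0.004, 0.001, -1.0]]
contact_force: [-8.8, -1.6, 11.7]
width: 21.9
grasp_force: 49.5
```

```bash
python3 - <<'E'
from h import *
stc()
E
```

```text
stand -131.6 -1.2 9.2 90.05 F -9.0 -0.3 11.7 w 21.9 t 19.1
```

{"api": "carry_out", "payload": {"series": [{"tx": -0.01, "ty": 0, "tz": -0.002, "wx": 0, "wy": 0, "wz": 0}, {"tx": -0.01, "ty": 0, "tz": 0, "wx": 0, "wy": 0, "wz": 0}, {"tx": 0, "ty": 0, "tz": 0, "wx": 0, "wy": 0, "wz": 0}]}}

```text
clock: 19.4
tool_pos: [467.1, -76.6, 9.2]
eef_rot: [[-0.99, -0.142, -0.005], [-0.142, 0.99, 0.001], [0.005, 0.001, -1.0]]
contact_force: [-11.5, -1.3, 10.5]
width: 22.1
grasp_force: 49.5
```

{"api": "carry_out", "payload": {"series": [{"tx": -0.01, "ty": 0, "tz": -0.001, "wx": 0, "wy": 0, "wz": 0}, {"tx": -0.01, "ty": 0, "tz": 0, "wx": 0, "wy": 0, "wz": 0}, {"tx": 0, "ty": 0, "tz": 0, "wx": 0, "wy": 0, "wz": 0}]}}

```text
clock: 19.7
tool_pos: [469.4, -76.2, 9.2]
eef_rot: [[-0.99, -0.142, -0.007], [-0.142, 0.99, 0.001], [0.007, 0.002, -1.0]]
contact_force: [-13.6, -2.5, 11.7]
width: 22.0
grasp_force: 49.5
```

```bash
python3 - <<'E'
from h import *
stc()
E
```

```text
stand -127.0 -0.8 9.2 90.06 F -13.8 -0.6 11.7 w 22.0 t 19.7
```

```bash
python3 - <<'E'
from h import *
shot('scene','s8')
I={k:cv2.imread(f'pics/{k}.png').astype(float) for k in('s7','s5','s3','s8')}
# white pixel extent of the guide pins behind the bracket
for (u,v) in((332,299),(356,272)):
    for k,im in I.items():
        p=im[v-10:v+11,u-10:u+11].min(2)-110; p[p<0]=0
        yy,xx=np.mgrid[v-10:v+11,u-10:u+11]; print((u,v),k,'area',int((p>30).sum()),'centroid',round((p*xx).sum()/p.sum(),1),round((p*yy).sum()/p.sum(),1),'diff s3',abs(im-I['s3'])[v-10:v+11,u-10:u+11].mean().round(1))
E
```

```text
(332, 299) s7 area 40 centroid 332.0 300.0 diff s3 11.1
(332, 299) s5 area 43 centroid 332.6 300.4 diff s3 10.1
(332, 299) s3 area 45 centroid 334.0 301.4 diff s3 0.0
(332, 299) s8 area 40 centroid 333.9 301.4 diff s3 4.2
(356, 272) s7 area 47 centroid 356.1 272.7 diff s3 8.2
(356, 272) s5 area 51 centroid 356.2 273.1 diff s3 10.8
(356, 272) s3 area 60 centroid 356.2 272.5 diff s3 0.0
(356, 272) s8 area 56 centroid 356.1 272.5 diff s3 3.7
```

{"api": "carry_out", "payload": {"series": [{"tx": -0.007, "ty": 0, "tz": 0, "wx": 0, "wy": 0, "wz": 0}, {"tx": 0, "ty": 0, "tz": 0, "wx": 0, "wy": 0, "wz": 0}, {"tx": 0, "ty": 0, "tz": 0, "wx": 0, "wy": 0, "wz": 0}, {"tx": 0, "ty": 0, "tz": 0, "wx": 0, "wy": 0, "wz": 0}]}}

```text
clock: 20.15
tool_pos: [470.0, -76.1, 9.1]
eef_rot: [[-0.99, -0.142, -0.008], [-0.142, 0.99, 0.001], [0.007, 0.002, -1.0]]
contact_force: [-15.3, -3.6, 13.9]
width: 21.9
grasp_force: 49.4
```

{"api": "carry_out", "payload": {"series": [{"tx": 0.01, "ty": 0, "tz": 0, "wx": 0, "wy": 0, "wz": 0}, {"tx": 0.01, "ty": 0, "tz": 0, "wx": 0, "wy": 0, "wz": 0}, {"tx": 0.01, "ty": 0, "tz": 0, "wx": 0, "wy": 0, "wz": 0}, {"tx": 0.01, "ty": 0, "tz": 0, "wx": 0, "wy": 0, "wz": 0}, {"tx": 0, "ty": 0, "tz": 0, "wx": 0, "wy": 0, "wz": 0}]}}

```text
clock: 20.65
tool_pos: [467.0, -76.9, 9.3]
eef_rot: [[-0.99, -0.141, -0.001], [-0.141, 0.99, 0.0], [0.001, 0.0, -1.0]]
contact_force: [-4.0, 1.2, -0.5]
width: 21.8
grasp_force: 49.9
```

```bash
python3 - <<'E'
from h import *
stc()
E
```

```text
stand -129.4 -1.2 9.3 90.03 F -3.7 1.8 -0.5 w 21.8 t 20.65
```

{"api": "carry_out", "payload": {"series": [{"tx": 0.01, "ty": 0, "tz": 0, "wx": 0, "wy": 0, "wz": 0}, {"tx": 0.01, "ty": 0, "tz": 0, "wx": 0, "wy": 0, "wz": 0}, {"tx": 0.005, "ty": 0, "tz": 0, "wx": 0, "wy": 0, "wz": 0}, {"tx": 0, "ty": 0, "tz": 0, "wx": 0, "wy": 0, "wz": 0}]}}

```text
clock: 21.05
tool_pos: [464.0, -77.8, 9.6]
eef_rot: [[-0.99, -0.141, 0.001], [-0.141, 0.99, -0.0], [-0.0, -0.0, -1.0]]
contact_force: [-1.3, 1.5, -2.1]
width: 22.2
grasp_force: 50.0
```

```bash
python3 - <<'E'
from h import *
stc()
E
```

```text
stand -132.5 -1.6 9.6 90.02 F -1.1 1.6 -2.1 w 22.2 t 21.05
```

{"api": "carry_out", "payload": {"series": [{"tx": 0, "ty": 0, "tz": 0.002, "wx": 0, "wy": 0, "wz": 0}, {"tx": 0, "ty": 0, "tz": 0, "wx": 0, "wy": 0, "wz": 0}]}}

```text
clock: 21.25
tool_pos: [463.9, -77.8, 9.3]
eef_rot: [[-0.99, -0.141, 0.0], [-0.141, 0.99, -0.0], [-0.0, -0.0, -1.0]]
contact_force: [-1.5, -0.6, -1.4]
width: 22.1
grasp_force: 50.0
```

{"api": "carry_out", "payload": {"series": [{"tx": 0, "ty": 0, "tz": 0, "wx": 0, "wy": 0, "wz": 0}, {"tx": 0, "ty": 0, "tz": 0, "wx": 0, "wy": 0, "wz": 0}, {"tx": 0, "ty": 0, "tz": 0, "wx": 0, "wy": 0, "wz": 0}, {"tx": 0, "ty": 0, "tz": 0, "wx": 0, "wy": 0, "wz": 0}, {"tx": 0.02, "ty": 0, "tz": 0, "wx": 0, "wy": 0, "wz": 0}, {"tx": 0, "ty": 0, "tz": -0.1, "wx": 0, "wy": 0, "wz": 0}, {"tx": 0, "ty": 0, "tz": -0.3, "wx": 0, "wy": 0, "wz": 0}, {"tx": 0, "ty": 0, "tz": -0.3, "wx": 0, "wy": 0, "wz": 0}, {"tx": 0, "ty": 0, "tz": -0.3, "wx": 0, "wy": 0, "wz": 0}, {"tx": 0, "ty": 0, "tz": -0.3, "wx": 0, "wy": 0, "wz": 0}], "jaw": 0}}

```text
clock: 22.25
tool_pos: [460.3, -77.9, 206.0]
eef_rot: [[-0.99, -0.141, 0.0], [-0.141, 0.99, -0.0], [-0.0, -0.0, -1.0]]
contact_force: [1.0, -0.2, 0.8]
width: 44.0
grasp_force: 0.0
```

```bash
python3 - <<'E'
from h import *
stc(); shot('scene','s9'); shot('top','t9'); shot('wrist','w9')
im=cv2.imread('pics/s9.png'); I={k:cv2.imread(f'pics/{k}.png').astype(float) for k in('s7','s5','s3','s9')}
for (u,v) in((332,299),(356,272)):
    for k,im in I.items():
        p=im[v-10:v+11,u-10:u+11].min(2)-110; p[p<0]=0
        yy,xx=np.mgrid[v-10:v+11,u-10:u+11]; print((u,v),k,'area',int((p>30).sum()),'centroid',round((p*xx).sum()/p.sum(),1),round((p*yy).sum()/p.sum(),1))
# lid outline (grey-green) in scene
im=cv2.imread('pics/s9.png'); hsv=cv2.cvtColor(im,cv2.COLOR_BGR2HSV); roi=np.zeros(im.shape[:2],np.uint8)
for X in[(470,-60)]:
    u,v=px('s9',[*st(-60,0),56]); 
m=((hsv[...,2]>120)&(hsv[...,1]<60)).astype(np.uint8)
m=cv2.morphologyEx(m,cv2.MORPH_CLOSE,np.ones((5,5)))
n,l,s,_=cv2.connectedComponentsWithStats(m); k=l[int(v),int(u)]; print('lid comp',k,s[k])
c=max(cv2.findContours((l==k).astype(np.uint8),cv2.RETR_EXTERNAL,cv2.CHAIN_APPROX_NONE)[0],key=len)
q=cv2.approxPolyDP(c,6,True)[:,0]; a=np.radians(SY); ex=np.array([np.cos(a),np.sin(a)]); ey=np.array([-ex[1],ex[0]])
for p in q:
    w=pt('s9',*p,56)[:2]-P0; print(p,(w@ex).round(1),(w@ey).round(1))
E
```

```text
stand -136.3 -1.2 206.0 90.03 F 0.9 -0.3 0.8 w 44.0 t 22.25
(332, 299) s7 area 40 centroid 332.0 300.0
(332, 299) s5 area 43 centroid 332.6 300.4
(332, 299) s3 area 45 centroid 334.0 301.4
(332, 299) s9 area 43 centroid 332.4 300.3
(356, 272) s7 area 47 centroid 356.1 272.7
(356, 272) s5 area 51 centroid 356.2 273.1
(356, 272) s3 area 60 centroid 356.2 272.5
(356, 272) s9 area 49 centroid 356.1 272.7
lid comp 84 [ 285  234   90   87 2517]
[309 234] -118.4 47.2
[285 260] -115.3 -52.2
[319 285] -1.1 -50.5
[333 275] 8.6 -6.6
[341 287] 45.2 -19.7
[333 274] 6.8 -4.4
[338 265] 0.6 23.8
[358 276] 59.6 31.5
[353 295] 81.7 -17.7
[330 296] 39.2 -56.0
[333 285] 26.2 -28.1
[322 293] 18.7 -62.4
[338 305] 69.5 -61.9
[338 312] 80.9 -76.1
[323 308] 46.0 -91.3
[338 320] 93.6 -91.9
[374 277] 92.7 55.0
[359 277] 63.3 30.9
[358 257] 26.3 74.9
[340 263] 1.0 31.5
```

```bash
python3 - <<'E'
from h import *
for p,z in(((370,70),0),((370,70),200),((405,88),100),((405,88),0),((350,72),0)): print(p,z,pt('top',*p,z)[:2].round())
T=lambda u,v:((u+.5)/5-.5+285,(v+.5)/5-.5+95)
a=np.radians(SY); ex=np.array([np.cos(a),np.sin(a)]); ey=np.array([-ex[1],ex[0]])
for p in((290,80),(333,80),(312,72),(312,95)):
  w=pt('top',*T(*p),172)[:2]-P0; print(p,(w@ex).round(1),(w@ey).round(1))
stc(); plan(*st(-40,0),228,98.1,3); plan(*st(92,0),228,98.1,6)
E
```

```text
(370, 70) 0 [ 824. -142.]
(370, 70) 200 [ 753. -116.]
(405, 88) 100 [ 731. -233.]
(405, 88) 0 [ 762. -254.]
(350, 72) 0 [818. -77.]
(290, 80) 52.9 11.7
(333, 80) 49.0 -12.5
(312, 72) 55.5 -1.4
(312, 95) 42.3 0.7
stand -133.9 -2.6 207.6 90.03 F 0.4 -0.1 0.9 w 44.0 t 22.4
from [462.8 -78.9 207.6  98.1] to [555.4 -63.1 228.   98.1]
{"tx": -0.209, "ty": 0.006, "tz": -0.045, "wx": 0, "wy": 0, "wz": 0.0}
{"tx": -0.209, "ty": 0.005, "tz": -0.046, "wx": 0, "wy": 0, "wz": 0.0}
{"tx": -0.208, "ty": 0.006, "tz": -0.045, "wx": 0, "wy": 0, "wz": 0.0}
from [462.8 -78.9 207.6  98.1] to [686.1 -44.5 228.   98.1]
{"tx": -0.251, "ty": 0.003, "tz": -0.023, "wx": 0, "wy": 0, "wz": 0.0}
{"tx": -0.251, "ty": 0.002, "tz": -0.022, "wx": 0, "wy": 0, "wz": 0.0}
{"tx": -0.251, "ty": 0.003, "tz": -0.023, "wx": 0, "wy": 0, "wz": 0.0}
{"tx": -0.251, "ty": 0.003, "tz": -0.023, "wx": 0, "wy": 0, "wz": 0.0}
{"tx": -0.251, "ty": 0.003, "tz": -0.023, "wx": 0, "wy": 0, "wz": 0.0}
{"tx": -0.251, "ty": 0.002, "tz": -0.022, "wx": 0, "wy": 0, "wz": 0.0}
```

{"api": "carry_out", "payload": {"series": [{"tx": -0.1, "ty": 0.005, "tz": -0.07, "wx": 0, "wy": 0, "wz": 0}, {"tx": -0.2, "ty": 0.005, "tz": -0.07, "wx": 0, "wy": 0, "wz": 0}, {"tx": -0.2, "ty": 0.005, "tz": 0, "wx": 0, "wy": 0, "wz": 0}, {"tx": -0.2, "ty": 0.003, "tz": 0, "wx": 0, "wy": 0, "wz": 0}, {"tx": -0.2, "ty": 0, "tz": 0, "wx": 0, "wy": 0, "wz": 0}, {"tx": -0.2, "ty": 0, "tz": 0, "wx": 0, "wy": 0, "wz": 0}, {"tx": -0.2, "ty": 0, "tz": 0, "wx": 0, "wy": 0, "wz": 0}, {"tx": -0.11, "ty": 0, "tz": 0, "wx": 0, "wy": 0, "wz": 0}, {"tx": 0, "ty": 0, "tz": 0, "wx": 0, "wy": 0, "wz": 0}, {"tx": 0, "ty": 0, "tz": 0, "wx": 0, "wy": 0, "wz": 0}], "jaw": -1, "grip_force": 20}}

```text
clock: 23.4
tool_pos: [668.6, -45.3, 222.8]
eef_rot: [[-0.99, -0.142, -0.004], [-0.142, 0.99, 0.001], [0.004, 0.001, -1.0]]
contact_force: [1.0, -1.6, 1.0]
width: 0.4
grasp_force: 0.0
```

```bash
python3 - <<'E'
from h import *
stc()
E
```

```text
stand 74.6 1.7 222.8 90.04 F 0.8 -1.7 1.0 w 0.4 t 23.4
```

{"api": "carry_out", "payload": {"series": [{"tx": -0.01, "ty": -0.01, "tz": 0.15, "wx": 0, "wy": 0, "wz": 0}, {"tx": 0, "ty": 0, "tz": 0.2, "wx": 0, "wy": 0, "wz": 0}, {"tx": 0, "ty": 0, "tz": 0.12, "wx": 0, "wy": 0, "wz": 0}, {"tx": 0, "ty": 0, "tz": 0, "wx": 0, "wy": 0, "wz": 0}, {"tx": 0.05, "ty": 0, "tz": 0, "wx": 0, "wy": 0, "wz": 0}, {"tx": 0.05, "ty": 0, "tz": 0, "wx": 0, "wy": 0, "wz": 0}, {"tx": 0.05, "ty": 0, "tz": 0, "wx": 0, "wy": 0, "wz": 0}, {"tx": 0.04, "ty": 0, "tz": 0, "wx": 0, "wy": 0, "wz": 0}, {"tx": 0, "ty": 0, "tz": 0, "wx": 0, "wy": 0, "wz": 0}]}}

```text
clock: 24.3
tool_pos: [642.9, -51.1, 155.8]
eef_rot: [[-0.99, -0.141, 0.001], [-0.141, 0.99, -0.001], [-0.001, -0.001, -1.0]]
contact_force: [0.4, 0.7, -0.5]
width: 0.6
grasp_force: 0.1
```

```bash
python3 - <<'E'
from h import *
stc(); c=cur()
a=np.radians(SY); ex=np.array([np.cos(a),np.sin(a)]); x=(c[:2]-P0)@ex; z=c[2]
for t in np.arange(85,-1,-5):
    t=np.radians(t); X=32-76*np.cos(t)+5*np.sin(t)+9; Z=75+76*np.sin(t)+5*np.cos(t)
    r=(round(-(X-x)/150,3),round(-(Z-z)/150,3)); print(r,round(X,1),round(Z,1)); x-=r[0]*150; z-=r[1]*150
E
```

```text
stand 48.3 -0.4 155.8 90.02 F 0.5 0.7 -0.5 w 0.6 t 24.3
(np.float64(0.06), np.float64(0.031)) 39.4 151.1
(np.float64(0.044), np.float64(0.003)) 32.7 150.7
(np.float64(0.044), np.float64(0.007)) 26.2 149.7
(np.float64(0.043), np.float64(0.01)) 19.7 148.1
(np.float64(0.042), np.float64(0.014)) 13.4 146.0
(np.float64(0.04), np.float64(0.018)) 7.3 143.3
(np.float64(0.039), np.float64(0.022)) 1.5 140.1
(np.float64(0.037), np.float64(0.024)) -4.0 136.4
(np.float64(0.034), np.float64(0.028)) -9.2 132.3
(np.float64(0.032), np.float64(0.03)) -14.0 127.7
(np.float64(0.03), np.float64(0.034)) -18.4 122.7
(np.float64(0.026), np.float64(0.036)) -22.3 117.3
(np.float64(0.023), np.float64(0.037)) -25.8 111.7
(np.float64(0.019), np.float64(0.04)) -28.7 105.7
(np.float64(0.016), np.float64(0.041)) -31.1 99.5
(np.float64(0.013), np.float64(0.043)) -33.0 93.1
(np.float64(0.009), np.float64(0.043)) -34.3 86.6
(np.float64(0.004), np.float64(0.044)) -35.0 80.0
```

{"api": "carry_out", "payload": {"series": [{"tx": 0.06, "ty": 0, "tz": 0.03, "wx": 0, "wy": 0, "wz": 0}, {"tx": 0.044, "ty": 0, "tz": 0.003, "wx": 0, "wy": 0, "wz": 0}, {"tx": 0.044, "ty": 0, "tz": 0.007, "wx": 0, "wy": 0, "wz": 0}, {"tx": 0.043, "ty": 0, "tz": 0.01, "wx": 0, "wy": 0, "wz": 0}, {"tx": 0.042, "ty": 0, "tz": 0.014, "wx": 0, "wy": 0, "wz": 0}, {"tx": 0.04, "ty": 0, "tz": 0.018, "wx": 0, "wy": 0, "wz": 0}, {"tx": 0.039, "ty": 0, "tz": 0.022, "wx": 0, "wy": 0, "wz": 0}, {"tx": 0.037, "ty": 0, "tz": 0.024, "wx": 0, "wy": 0, "wz": 0}, {"tx": 0, "ty": 0, "tz": 0, "wx": 0, "wy": 0, "wz": 0}]}}

```text
clock: 25.2
tool_pos: [590.2, -58.2, 134.7]
eef_rot: [[-0.99, -0.141, -0.002], [-0.141, 0.99, 0.0], [0.002, 0.001, -1.0]]
contact_force: [-0.2, -0.6, -0.2]
width: 0.3
grasp_force: 0.1
```

```bash
python3 - <<'E'
from h import *
stc()
E
```

```text
stand -4.9 0.0 134.7 90.02 F -0.2 -0.6 -0.2 w 0.3 t 25.2
```

```bash
python3 - <<'E'
from h import *
shot('scene','s10'); A=cv2.imread('pics/s9.png').astype(float);B=cv2.imread('pics/s10.png').astype(float)
for t in(1.735,0.95,0.85,.75):
    x,z=32-98*np.cos(t),75+98*np.sin(t); u,v=px('s10',[*st(x,0),z]).round().astype(int)
    print(t,(u,v),'before',A[v-2:v+3,u-2:u+3].min(2).astype(int).tolist(),'now',B[v-2:v+3,u-2:u+3].min(2).astype(int).tolist())
E
```

```text
1.735 (np.int64(348), np.int64(260)) before [[31, 54, 209, 247, 247], [33, 154, 246, 236, 239], [144, 233, 240, 236, 240], [239, 239, 236, 239, 225], [245, 236, 239, 228, 139]] now [[27, 17, 25, 32, 23], [19, 26, 36, 26, 21], [28, 34, 28, 23, 18], [31, 32, 22, 17, 20], [25, 22, 21, 21, 18]]
0.95 (np.int64(324), np.int64(247)) before [[187, 190, 176, 159, 59], [185, 185, 184, 185, 168], [185, 186, 181, 185, 191], [190, 188, 187, 185, 187], [192, 191, 185, 186, 189]] now [[27, 28, 27, 28, 39], [28, 30, 29, 41, 43], [42, 29, 27, 39, 33], [49, 48, 32, 30, 30], [49, 50, 45, 38, 33]]
0.85 (np.int64(321), np.int64(246)) before [[187, 187, 188, 190, 175], [187, 186, 185, 187, 190], [185, 184, 182, 185, 185], [184, 186, 187, 185, 186], [185, 183, 189, 190, 188]] now [[32, 28, 29, 29, 30], [45, 35, 28, 27, 28], [50, 46, 39, 28, 30], [50, 49, 46, 42, 29], [33, 42, 48, 49, 48]]
0.75 (np.int64(319), np.int64(246)) before [[185, 186, 187, 187, 188], [185, 185, 187, 186, 185], [184, 184, 185, 184, 182], [183, 182, 184, 186, 187], [183, 184, 185, 183, 189]] now [[45, 38, 32, 28, 29], [47, 47, 45, 35, 28], [43, 49, 50, 46, 39], [29, 39, 50, 49, 46], [37, 25, 33, 42, 48]]
```

{"api": "carry_out", "payload": {"series": [{"tx": 0.034, "ty": 0, "tz": 0.028, "wx": 0, "wy": 0, "wz": 0}, {"tx": 0.032, "ty": 0, "tz": 0.03, "wx": 0, "wy": 0, "wz": 0}, {"tx": 0.03, "ty": 0, "tz": 0.034, "wx": 0, "wy": 0, "wz": 0}, {"tx": 0.026, "ty": 0, "tz": 0.036, "wx": 0, "wy": 0, "wz": 0}, {"tx": 0.023, "ty": 0, "tz": 0.037, "wx": 0, "wy": 0, "wz": 0}]}}

```text
clock: 25.75
tool_pos: [569.6, -61.3, 110.3]
eef_rot: [[-0.99, -0.141, -0.0], [-0.141, 0.99, 0.0], [0.0, 0.0, -1.0]]
contact_force: [1.2, 0.0, 0.9]
width: 0.2
grasp_force: 0.7
```

{"api": "carry_out", "payload": {"series": [{"tx": 0.019, "ty": 0, "tz": 0.04, "wx": 0, "wy": 0, "wz": 0}, {"tx": 0.016, "ty": 0, "tz": 0.041, "wx": 0, "wy": 0, "wz": 0}, {"tx": 0.013, "ty": 0, "tz": 0.043, "wx": 0, "wy": 0, "wz": 0}, {"tx": 0.009, "ty": 0, "tz": 0.043, "wx": 0, "wy": 0, "wz": 0}, {"tx": 0, "ty": 0, "tz": 0, "wx": 0, "wy": 0, "wz": 0}]}}

```text
clock: 26.25
tool_pos: [560.4, -62.2, 84.3]
eef_rot: [[-0.99, -0.141, -0.003], [-0.141, 0.99, 0.001], [0.002, 0.001, -1.0]]
contact_force: [-0.5, 0.9, 0.3]
width: 0.3
grasp_force: 0.0
```

```bash
python3 - <<'E'
from h import *
stc()
E
```

```text
stand -35.0 0.2 84.3 90.03 F -0.4 0.9 0.3 w 0.3 t 26.25
```

{"api": "carry_out", "payload": {"series": [{"tx": 0.005, "ty": 0, "tz": 0.015, "wx": 0, "wy": 0, "wz": 0}, {"tx": 0, "ty": 0, "tz": 0.01, "wx": 0, "wy": 0, "wz": 0}, {"tx": 0, "ty": 0, "tz": 0, "wx": 0, "wy": 0, "wz": 0}]}}

```text
clock: 26.55
tool_pos: [560.6, -62.5, 81.8]
eef_rot: [[-0.99, -0.141, -0.0], [-0.141, 0.99, 0.0], [0.0, 0.0, -1.0]]
contact_force: [-0.2, 0.4, -0.2]
width: 0.5
grasp_force: 0.0
```

{"api": "carry_out", "payload": {"series": [{"tx": 0, "ty": 0, "tz": 0.01, "wx": 0, "wy": 0, "wz": 0}, {"tx": 0, "ty": 0, "tz": 0, "wx": 0, "wy": 0, "wz": 0}]}}

```text
clock: 26.75
tool_pos: [560.8, -62.6, 80.5]
eef_rot: [[-0.99, -0.141, 0.0], [-0.141, 0.99, -0.0], [-0.0, -0.0, -1.0]]
contact_force: [-0.0, 0.1, -0.3]
width: 0.7
grasp_force: 0.0
```

```bash
python3 - <<'E'
from h import *
stc()
E
```

```text
stand -34.6 -0.2 80.5 90.03 F -0.0 0.1 -0.3 w 0.7 t 26.75
```

{"api": "carry_out", "payload": {"series": [{"tx": 0, "ty": 0, "tz": 0.007, "wx": 0, "wy": 0, "wz": 0}, {"tx": 0, "ty": 0, "tz": 0.007, "wx": 0, "wy": 0, "wz": 0}, {"tx": 0, "ty": 0, "tz": 0, "wx": 0, "wy": 0, "wz": 0}, {"tx": 0, "ty": 0, "tz": 0, "wx": 0, "wy": 0, "wz": 0}]}}

```text
clock: 27.15
tool_pos: [560.9, -62.6, 80.4]
eef_rot: [[-0.99, -0.142, 0.0], [-0.142, 0.99, -0.0], [0.0, -0.0, -1.0]]
contact_force: [-6.9, 1.8, 16.5]
width: 0.3
grasp_force: 8.2
```

```bash
python3 - <<'E'
from h import *
stc()
E
```

```text
stand -34.5 -0.3 80.4 90.05 F -6.6 2.8 16.5 w 0.3 t 27.15
```

{"api": "carry_out", "payload": {"series": [{"tx": 0, "ty": 0, "tz": -0.05, "wx": 0, "wy": 0, "wz": 0}, {"tx": 0, "ty": 0, "tz": -0.2, "wx": 0, "wy": 0, "wz": 0}, {"tx": 0, "ty": 0, "tz": -0.3, "wx": 0, "wy": 0, "wz": 0}, {"tx": 0, "ty": 0, "tz": -0.3, "wx": 0, "wy": 0, "wz": 0}, {"tx": 0.3, "ty": 0, "tz": 0, "wx": 0, "wy": 0, "wz": 0}, {"tx": 0.3, "ty": 0, "tz": 0, "wx": 0, "wy": 0, "wz": 0}, {"tx": 0.3, "ty": 0, "tz": 0, "wx": 0, "wy": 0, "wz": 0}, {"tx": 0.2, "ty": 0, "tz": 0, "wx": 0, "wy": 0, "wz": 0}, {"tx": 0, "ty": 0, "tz": 0, "wx": 0, "wy": 0, "wz": 0}]}}

```text
clock: 28.05
tool_pos: [394.7, -85.7, 205.6]
eef_rot: [[-0.99, -0.14, -0.001], [-0.14, 0.99, -0.0], [0.001, -0.0, -1.0]]
contact_force: [0.2, -0.2, 0.2]
width: 0.6
grasp_force: 0.0
```

```bash
python3 - <<'E'
from h import *
stc(); shot('scene','s11'); A=cv2.imread('pics/s9.png').astype(float);B=cv2.imread('pics/s11.png').astype(float)
for nm,x,y,z in(('tip up',48,0,172),('bar mid down',-25,0,80),('bar tip down top',-64,0,80),('lid beyond tip',-85,0,56),('lid side',-30,35,56),('lid side-',-60,-35,56)):
    u,v=px('s11',[*st(x,y),z]).round().astype(int); print(nm,(u,v),A[v-1:v+2,u-1:u+2].mean((0,1)).round(),B[v-1:v+2,u-1:u+2].mean((0,1)).round())
# bar end along the stand -x line at z=80
for x in range(-90,-30,4):
    u,v=px('s11',[*st(x,0),80]); print(x,cv2.getRectSubPix(B.astype(np.uint8),(1,1),(float(u),float(v)))[0,0].tolist(),end=' ')
print()
# white guide pins
for (u,v) in((332,299),(356,272)):
    p=B[v-10:v+11,u-10:u+11].min(2)-110; p[p<0]=0; yy,xx=np.mgrid[v-10:v+11,u-10:u+11]; print('pin',(p*xx).sum()/p.sum(),(p*yy).sum()/p.sum())
# lid rear corners
hsv=cv2.cvtColor(B.astype(np.uint8),cv2.COLOR_BGR2HSV); m=((hsv[...,2]>120)&(hsv[...,1]<60)).astype(np.uint8)
n,l,s,_=cv2.connectedComponentsWithStats(m); u,v=px('s11',[*st(-95,0),56]).astype(int); k=l[v,u]; print(s[k])
c=max(cv2.findContours((l==k).astype(np.uint8),cv2.RETR_EXTERNAL,cv2.CHAIN_APPROX_NONE)[0],key=len)
a=np.radians(SY); ex=np.array([np.cos(a),np.sin(a)]); ey=np.array([-ex[1],ex[0]])
for p in cv2.approxPolyDP(c,4,True)[:,0]:
    w=pt('s11',*p,56)[:2]-P0; print(p,(w@ex).round(1),(w@ey).round(1))
E
```

```text
stand -202.2 0.3 205.6 89.94 F 0.1 -0.2 0.2 w 0.6 t 28.05
tip up (np.int64(348), np.int64(260)) [229. 231. 230.] [32. 39. 50.]
bar mid down (np.int64(324), np.int64(261)) [206. 214. 201.] [233. 234. 234.]
bar tip down top (np.int64(313), np.int64(253)) [190. 199. 186.] [228. 230. 228.]
lid beyond tip (np.int64(307), np.int64(253)) [186. 196. 183.] [208. 218. 205.]
lid side (np.int64(332), np.int64(255)) [202. 212. 198.] [203. 212. 199.]
lid side- (np.int64(305), np.int64(267)) [211. 221. 207.] [210. 220. 207.]
-90 [207, 216, 201] -86 [208, 218, 206] -82 [206, 215, 201] -78 [206, 214, 200] -74 [206, 215, 201] -70 [205, 214, 200] -66 [207, 212, 207] -62 [233, 234, 234] -58 [233, 234, 234] -54 [226, 228, 228] -50 [127, 126, 127] -46 [122, 121, 124] -42 [99, 101, 103] -38 [197, 198, 198] -34 [234, 235, 234] 
pin 332.5079086115993 300.2079086115993
pin 354.83564848662087 272.88580201783884
[ 285  234   74   52 1698]
[285 259] -117.3 -50.0
[320 285] 0.9 -48.9
[329 274] -1.1 -10.8
[311 258] -66.7 -4.9
[340 282] 34.6 -10.5
[358 257] 26.3 74.9
[343 270] 19.5 20.7
[338 266] 2.4 21.5
[343 258] -2.1 47.9
[309 234] -118.4 47.2
```

```bash
python3 -c "
from workcell import env
print(env.close_job())"
```

```text
the job is handed in; nothing more can be done
None
```

The job is handed in: I pressed the side tag and then the end tag into the pad, each by an estimated 9–11 mm, and left the plain end against the pad's middle with the hold-down arm down on the enclosure, at about 28 s; the hub end may have lifted about 1 mm for a moment during the last slide.

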